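Lock the levelling table's foot and load the filter carriers

TASK

Get the levelling table ready and load it: turn the fence's knurled thumbscrew clockwise until it seats and resists; then fit the spanner on the flats of the loose levelling foot with its handle alongside the fence's lug, so that the foot cannot turn, and tighten the foot's knurled locknut clockwise until it is tight. Then lay the spanner back on the rubber mat. Lay every filter carrier in the bay to the left of the fence, flat, side by side and square to the fence, and leave the bottle, the slide box and the glass dish alone.

Things in the scene. Friction and masses are not known exactly. Their poses are not given: they have to be found in the camera images.
- table_top: Levelling table, fixed: cast block 270 x 310 mm, dark flat top 55 mm above the bench. Origin on the bench, 5 mm right (-y) of the block's middle; x away from the robot at yaw 0, y left. Table frame, mm: loose foot at x 75, y -95. A like foot at x -107, y 95 in front of the bay (42 mm high over the top) is already locked and never turns; a bull's-eye level 5 mm high is at x 108, y 20.
- bay (a point): Centre of the carrier bay, on the table's top: a flat area 150 mm (table x) by 160 mm (y), bounded on the right by the fence and on the other sides by lips 5 mm high and wide. The fence is an aluminium bar along the table's x, 14 mm high, 15 mm wide, its left face 80 mm right of this point, from 114 mm before to 100 mm beyond it.
- lug_face (a point): Middle of the right-hand (-y) end face of the fence's lug, 7 mm above the table's top. The lug, 34 mm (table x) and 14 mm high, reaches out from the near end of the fence to the right and carries the thumbscrew. The spanner's handle, when on the foot, lies 3 mm right of this face, which stops it when the locknut drags it clockwise.
- thumbscrew (a joint): Knurled black thumbscrew on the fence's lug, vertical axis: its angle, rad, grows clockwise seen from above. It starts at 0 to 0.6 and turns easily (0.04 N m); at 2.0 it seats and the resistance rises steeply, so that the fingers slip on it if turned further. It counts as seated from 1.93.
- thumbscrew_mid (a point): Centre of the thumbscrew's head, a knurled cylinder 36 mm across and 22 mm high, from 20 to 42 mm above the table's top (6 mm above the lug); the point is at its mid height, 31 mm above the top.
- foot (a point): The loose levelling foot's sleeve: a point on its axis level with the table's top, turning with the sleeve. The sleeve is a steel block 44 mm (x) by 40 mm (y) and 16 mm high over the top, with two flats facing +y and -y, 40 mm apart. Its x is along the table's x when the level is right.
- sleeve (a joint): Angle of the sleeve, rad, clockwise from above; it has been set to 0 (within 0.04) and must stay there: the level is lost beyond 0.25 either way. It turns easily (0.05 N m).
- locknut (a joint): Angle of the locknut relative to the sleeve, rad, clockwise from above. It starts at 0 to 0.5, drags at 0.15 N m, so it takes the sleeve along unless that is held, and is tight at 2.0 (1.93 will do), where the resistance rises steeply and the fingers slip on it if turned further.
- locknut_mid (a point): Centre of the locknut, a knurled steel cylinder 33 mm across and 22 mm high above the sleeve, from 18.5 to 40.5 mm above the table's top; the point is at mid height, 29.5 mm above the top. The bolt's end stands up to 46 mm above the top.
- spanner: Loose open-ended steel spanner, 0.28 kg, 10 mm thick, 202 mm long. Origin at the jaw's centre on the underside, on the foot's axis when home; x along the handle. Prongs 16 mm wide, 42.6 mm apart, from the throat at x 24 to x -10, then flared to 51 mm at the tips, x -22; head 76 mm wide; handle 20 mm wide, x 46 to 180. It lies on the table's top and is slid on towards the table's +x, handle pointing to -x.
- spanner_mid (a point): Middle of the spanner (its centre of mass, x 65 mm, 5 mm above the underside), on the handle.
- mat: Black rubber tool mat, fixed, 240 x 140 mm, 4 mm thick, to the right of the table. Origin on the bench under its centre; x its long side. The spanner starts and ends lying on it, its middle well inside the edge.
- tray: White plastic tray plate, fixed, 170 x 250 mm, 4 mm thick, flat, to the left, on which the carriers lie at the start. Origin on the bench under its centre.
- carrier1: Filter carrier, loose, may be absent: aluminium plate 110 mm (x) x 44 mm (y) x 10 mm with two round white filters and, in the middle, an upright black grip 14 mm (x) x 26 mm (y), from 10 to 38 mm above the underside; 0.14 kg. Origin at the centre of its underside. To be laid in the bay with its x along the fence (either way round).
- carrier2: Filter carrier, loose, may be absent: aluminium plate 110 mm (x) x 44 mm (y) x 10 mm with two round white filters and, in the middle, an upright black grip 14 mm (x) x 26 mm (y), from 10 to 38 mm above the underside; 0.14 kg. Origin at the centre of its underside. To be laid in the bay with its x along the fence (either way round).
- carrier3: Filter carrier, loose, may be absent: aluminium plate 110 mm (x) x 44 mm (y) x 10 mm with two round white filters and, in the middle, an upright black grip 14 mm (x) x 26 mm (y), from 10 to 38 mm above the underside; 0.14 kg. Origin at the centre of its underside. To be laid in the bay with its x along the fence (either way round).
- bottle: Bystander: loose amber bottle 64 mm across, 150 mm high, beyond the table on the right. Origin under its centre.
- slide_box: Bystander: dark slide box 100 x 170 x 34 mm beyond the table on the left. Origin under its centre.
- dish: Bystander: glass dish 90 mm across, 18 mm high, beyond the table. Origin under its centre.
Not all that is in view belongs to the job. What is shaped like the carrier2 but turquoise or yellow is not meant.

How it is judged:
On the way, in this order (a step that is already met when the one before it is completed fails the run):
1. the thumbscrew is seated (1.93 rad or more) (value of joint thumbscrew above 1.93 rad), for 0.2 s.
2. the spanner is home on the foot's flats (jaw centre within 9 mm of the axis, lying on the table's top, in line with the table within 0.2 rad) while the locknut is still loose (below 1.7) (horizontal distance between spanner and foot below 0.009 m and z of spanner in the frame of table_top below 0.061 m and angle between the x axis of spanner and the x axis of table_top, either way round below 0.2 rad and value of joint sleeve between -0.25 and 0.25 rad and value of joint locknut below 1.7 rad), for 0.2 s.
3. the locknut is tight (1.93 rad or more) with the spanner still on and the sleeve within 0.25 rad of its setting (horizontal distance between spanner and foot below 0.009 m and z of spanner in the frame of table_top below 0.061 m and angle between the x axis of spanner and the x axis of table_top, either way round below 0.2 rad and value of joint sleeve between -0.25 and 0.25 rad and value of joint locknut above 1.93 rad), for 0.2 s.
4. the spanner lies on the rubber mat (x of spanner_mid in the frame of mat between -0.1 and 0.1 m and y of spanner_mid in the frame of mat between -0.06 and 0.06 m and z of spanner_mid in the frame of mat below 0.013 m and angle between spanner's own z axis and vertical below 0.12 rad and linear speed of spanner below 0.02 m/s), for 0.2 s.
At the end, for the whole second after the job is handed in: Thumbscrew and locknut at 1.93 rad or more, sleeve within 0.25 rad of 0; spanner lying flat on the mat (middle within 100 and 60 mm of its centre); every carrier present flat and at rest in the bay (table frame: x -20 to 30, y 6 to 134 mm), within 0.2 rad of square to the fence (all of step 4 and value of joint each of thumbscrew, locknut above 1.93 rad and value of joint sleeve between -0.25 and 0.25 rad and x of carrier1 in the frame of table_top between -0.02 and 0.03 m and y of carrier1 in the frame of table_top between 0.006 and 0.134 m and z of carrier1 in the frame of table_top between 0.051 and 0.058 m and angle between each of carrier1, carrier2, carrier3's own z axis and vertical below 0.06 rad and angle between the x axis of each of carrier1, carrier2, carrier3 and the x axis of table_top, either way round below 0.2 rad and linear speed of each of carrier1, carrier2, carrier3 below 0.02 m/s and x of carrier2 in the frame of table_top between -0.02 and 0.03 m and y of carrier2 in the frame of table_top between 0.006 and 0.134 m and z of carrier2 in the frame of table_top between 0.051 and 0.058 m and x of carrier3 in the frame of table_top between -0.02 and 0.03 m and y of carrier3 in the frame of table_top between 0.006 and 0.134 m and z of carrier3 in the frame of table_top between 0.051 and 0.058 m); the robot touches nothing.
It fails at once if the levelling sleeve is turned more than 0.5 rad from its setting (value of joint sleeve above 0.5 rad or value of joint sleeve below -0.5 rad).
It fails at once if the bottle, the slide box or the dish is moved more than 30 mm (distance of any of bottle, slide_box, dish from where it was at the start of the episode above 0.03 m).
Of carrier1, carrier2, carrier3 only 2 to 3 are there at a start; the rules pass over those that are not, and their reading is None.
At some moment in a run one of carrier1, carrier2, carrier3 may be knocked a few centimetres aside while the robot is not near it.
Once in a run the grip may slacken for a moment while it holds something.
It also fails if it takes over 210 s, if anything falls off the work surface, if the arm or the gripper's body presses on something with over 40 N, if the wrist force passes 120 N, or if a joint passes its speed limit or range.

ROBOT

A 7-joint arm with a two-finger parallel gripper is mounted at the origin on the work surface. World frame = base frame: x ahead of the robot, y to its left, z up, the work surface at z = 0. Lengths are in m, angles in rad, forces in N, time in s.
With the tool pointing down it reaches from about 0.425 to 0.8 m from the base axis. Payload 8.3 kg.
Tool frame: the origin (TCP) lies at the very end of the fingers, on their centre line; the grasp point (between the pads) lies 19 mm behind it; z points along the fingers, y is the line along which they close (so a half turn about z gives the same grasp; the last joint's range is limited). The gripper opens to 85 mm and grips with 20 to 120 N. Pads are 22 mm wide; open, the fingers measure 114 mm over their backs; the gripper's body (76 mm by 85 mm) begins 54 mm behind the grasp point. The pads swing forward as they close: fully open they stand 13 mm farther back than shut.
Start: joints at [-0.063, 0.383, 0.016, 1.37, -0.006, 1.388, -0.046], TCP at [0.625, 0, 0.192] pointing down, gripper open.
Joint ranges: [-2.95, 2.95], [-0.25, 2.06], [-1.52, 1.56], [0.18, 2.33], [-1.44, 4.58], [0.02, 2.06], [-3.01, 3.01]. Speed limits (rad/s): [2.39, 2.39, 3.01, 3.01, 3.14, 3.14, 3.14].

INTERFACE

Orientations are given as a unit quaternion [w, x, y, z].
In Python, from bench import readout, grab_frame, camera_params, ticket, look_for, trace gives the robot as it stands. The module is installed in compiled form; this text tells all that it offers.
- The arm moves only by the tool carry_out, never from a script. Its argument "series" is a list of rows, each a list of 3 entries, a list of its own where there are three numbers: the shift along the tool's x, y, z in mm, then the turn, a rotation vector about the tool's x, y, z in rad, then the finger opening in mm, from 0 to 85.4. A call has 1 to 12 rows; each row shifts and turns the commanded pose from where the row before left it, along the tool's axes as they then stand; what a row does not reach is not made up. A row lasts 1/8 s, in which the tool goes at most 62.5 mm and 10.7 degrees, less where a joint would pass 70% of its speed; a pose out of reach is approached as far as the arm can. A call with a gripper value outside its range is refused whole. The fingers move at their own pace and stop on an object; "newtons" is the grip in N (left out, the last holds). Time passes only in rows, so rows that do not move let the fingers close. It gives the time, the measured TCP pose, the force, the opening and the grip force at its end, in the units of the state.
- readout.sense(): the state, without advancing time (a new reading comes with each control period).
- grab_frame(name): name is "scene" or "side" or "wrist"; returns (picture, depth): 384x512x3 uint8, red, green, blue; 384x512 float32, m along the optical axis (not along the pixel's ray), 0 where there is no reading.
- camera_params(name): a dict with "fovy" (degrees; the focal length in pixels is half the picture's height over the tangent of half this angle, whatever the lens; pixels are square), "cx", "cy" (the principal point, pixels), "R" (3x3) and "t" (3): a world point X has camera coordinates R X + t; the wrist camera has in their place "mount" (4x4, takes a point from camera to tool coordinates, whose origin is the TCP and whose axes are the flange's). Camera axes: x right, y down, z forward; pixel columns grow to the right and rows downward; lengths in m; the calibration is good to about 2 mm. A picture is of the moment at which its call begins: read the wrist's pose just before it. camera_params takes no time and is no camera call.
- ticket.hand_in(): hands the job in; it is judged then, once.
Trained networks look in the newest picture that a camera, given by its name, has taken for a name from the list of things; names that differ only in an ending like _2 or _b are one class to them, and where a whole thing is asked for, a point or a joint stands for the part that bears it (a point fixed in the world has none). Each returns a list of dicts, best first, with "conf" (0 to 1); they miss things now and then, are a little off and sometimes report something else, mostly with a low value. They report only what shows in the picture. A call takes as long as a camera call. They do not tell look-alikes from the thing itself.
- look_for(camera, label): "box" ([left, top, right, bottom] as shares, 0 to 1, of the picture: columns of its width, rows of its height, round what is visible of it).
- trace(camera, label): "region" (384x512 bool, what is visible of it) and "box" ([left, top, right, bottom] as shares, 0 to 1, of the picture: columns of its width, rows of its height, round what is visible of it).
The state is a dict: "time_s": time; "qpos": joint angles; "joint_velocities": joint speeds; "tau": joint torques, N m; "position": TCP position; "orientation": TCP orientation; "wrist_force": force on the tool from outside, world axes, zero at the start; "moment": the same for the moment, N m; "opening": finger opening in m; "grip_force": force on a finger pad.
Only numpy, scipy, OpenCV 4.12 (cv2) and the standard library are available. Lean on these libraries where they do the work, as an engineer would, in place of code of your own. Each camera call takes 0.05 s, during which the arm holds its last target. There are 200 camera calls.

## Working session

There is one attempt and no reset: what is moved stays moved. The work goes in short steps, Python scripts to look and compute and a tool call to move; the robot and the scene stay as the last step left them, time stands still between calls to the robot, and variables do not carry over. Pictures are saved under pics/ and viewed, at most 14 in all, crops included, and the job is handed in when it is done.

Besides the shell and the picture viewer there is one more tool, called after "Emit:" by a JSON object that holds its "name" and its "arguments". carry_out: Moves the arm, as the interface text tells. Its arguments: {"type":"object","properties":{"series":{"type":"array"},"newtons":{"type":"number"}},"required":["series"]}

```bash
mkdir -p pics; cat > h.py <<'E'
import numpy as np, cv2
from scipy.spatial.transform import Rotation as Rn
from bench import readout, grab_frame, camera_params, ticket, look_for, trace
def rot(q): return Rn.from_quat([q[1],q[2],q[3],q[0]]).as_matrix()
def grab(name):
    s=readout.sense(); im,d=grab_frame(name); c=camera_params(name)
    f=192/np.tan(np.radians(c['fovy'])/2)
    if 'mount' in c:
        T=np.eye(4);T[:3,:3]=rot(s['orientation']);T[:3,3]=s['position'];M=T@np.array(c['mount'])
    else:
        M=np.eye(4);R=np.array(c['R']);M[:3,:3]=R.T;M[:3,3]=-R.T@np.array(c['t'])
    v,u=np.mgrid[0:384,0:512]
    P=np.stack([(u-c['cx'])/f*d,(v-c['cy'])/f*d,d],-1)@M[:3,:3].T+M[:3,3]
    P[d==0]=np.nan
    return im,d,P
def save(n,im): cv2.imwrite('pics/'+n+'.png',im[:,:,::-1])
E
python3 - <<'E'
from h import *
s=readout.sense();print(s)
a=[]
for n in ['scene','side','wrist']:
    im,d,P=grab(n); save(n,im); c=camera_params(n); print(n,{k:np.round(v,3).tolist() for k,v in c.items()})
    np.savez(n,im=im,d=d,P=P)
    for l in ['table_top','thumbscrew','locknut','spanner','mat','tray','carrier1','bottle','slide_box','dish','foot']:
        for r in trace(n,l)[:4]:
            m=r['region']; print(l,round(r['conf'],2),np.round(np.nanmedian(P[m],0),3),np.round(np.array(r['box'])*[512,384,512,384]).astype(int))
E
python3 -c "
import cv2,numpy as np
cv2.imwrite('pics/a.png',cv2.resize(np.vstack([cv2.imread('pics/scene.png'),cv2.imread('pics/side.png')]),(400,600)) )"
```

```text
{'time_s': 0.0, 'qpos': array([-0.06289815,  0.38427178,  0.0164088 ,  1.37116186, -0.00630105,
        1.38821949, -0.04652038]), 'joint_velocities': array([-0.00026743,  0.00072692,  0.00105625, -0.00187734,  0.00078332,
       -0.00235649, -0.00101273]), 'tau': array([-4.50568632e-04, -6.27588844e+01,  8.43669288e-01, -3.71825659e+01,
        1.65239023e-02,  1.39937960e-02, -1.08329079e-04]), 'position': array([6.24407842e-01, 1.20297094e-05, 1.90954790e-01]), 'orientation': array([-6.92713514e-04,  7.07103253e-01,  7.07109595e-01, -7.28558972e-04]), 'wrist_force': array([ 0.37964122,  0.51464857, -0.32854924]), 'moment': array([0.00851844, 0.01755499, 0.02034044]), 'grip_force': 0.0, 'opening': 0.08569299136679731}
scene {'fovy': 52.568, 'cx': 250.272, 'cy': 188.153, 'R': [[-0.764, 0.645, -0.004], [0.562, 0.662, -0.496], [-0.317, -0.381, -0.868]], 't': [0.357, -0.326, 1.545]}
table_top 0.6 [0.59  0.025 0.055] [165 133 286 241]
table_top 0.56 [0.499 0.421 0.014] [312 244 349 275]
thumbscrew 0.68 [0.497 0.422 0.014] [311 247 349 277]
thumbscrew 0.51 [ 0.491 -0.052  0.095] [228 142
[... 1714 characters left out ...]
 315 296 343]
dish 0.62 [0.777 0.027 0.009] [319 210 348 230]
foot 0.73 [ 0.65  -0.108  0.094] [301 230 313 241]
foot 0.6 [ 0.649 -0.112  0.085] [303 237 314 250]
wrist {'fovy': 59.825, 'cx': 252.995, 'cy': 191.343, 'mount': [[0.0, -0.959, -0.285, 0.073], [1.0, 0.0, 0.0, -0.0], [0.0, -0.285, 0.959, -0.183], [0.0, 0.0, 0.0, 1.0]]}
table_top 0.72 [0.582 0.032 0.057] [ 41   1 358 310]
thumbscrew 0.92 [ 0.49  -0.054  0.098] [ 81 219 128 259]
locknut 0.78 [ 0.652 -0.093  0.096] [265 259 304 298]
spanner 0.39 [ 0.49  -0.055  0.098] [ 82 220 129 261]
bottle 0.67 [ 0.49  -0.054  0.098] [ 81 220 129 262]
dish 0.89 [0.779 0.018 0.01 ] [351 103 436 186]
foot 0.8 [ 0.651 -0.09   0.09 ] [260 247 302 298]
```

View pics/scene.png

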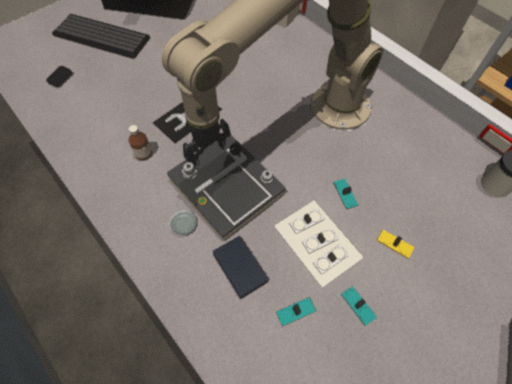

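View pics/wrist.png

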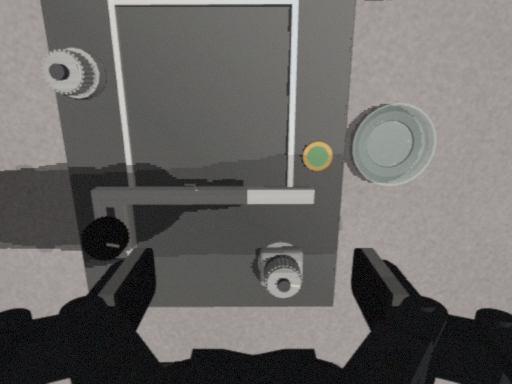

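Scene: three black-gripped white-filter carriers on the tray (about px 307,220 / 320,240 / 331,260), and turquoise and yellow decoys elsewhere. The spanner is on the mat. In the wrist picture: thumbscrew (105,238), locknut (283,277), locked foot (72,72), fence along x. Next I measure these from depth.

```bash
python3 - <<'E'
from h import *
def circ(P,lo,hi,c,r):
    m=(P[...,2]>lo)&(P[...,2]<hi)&(np.hypot(P[...,0]-c[0],P[...,1]-c[1])<r)
    q=P[m][:,:2].astype(np.float32); return cv2.minEnclosingCircle(q),q.mean(0),m.sum()
D={n:np.load(n+'.npz') for n in ['scene','side','wrist']}
P=D['wrist']['P']
print('thumb',circ(P,.092,.1,(.49,-.055),.035))
print('nut',circ(P,.09,.0985,(.652,-.093),.035))
print('foot2',circ(P,.09,.0985,(.47,.13),.035))
for n in ['wrist','side','scene']:
    P=D[n]['P']
    m=(P[...,2]>.05)&(P[...,2]<.061)&(abs(P[...,0]-.58)<.2)&(abs(P[...,1]-.03)<.2)
    print(n,'top',cv2.minAreaRect(P[m][:,:2].astype(np.float32)),np.median(P[m][:,2]))
P=D['wrist']['P']
m=(P[...,2]>.066)&(P[...,2]<.072)&(P[...,1]>-.05)&(P[...,1]<.03); q=P[m][:,:2].astype(np.float32)
print('fence',cv2.fitLine(q[q[:,0]>.52],cv2.DIST_HUBER,0,.01,.01).ravel(),cv2.minAreaRect(q[q[:,0]>.52]))
im,d,P=grab('side')
for lab in ['mat','tray','spanner','carrier1']:
    for r in trace('side',lab)[:4]:
        q=P[r['region']]; q=q[~np.isnan(q[:,0])]; q=q[(q[:,2]>.002)&(q[:,2]<.025)][:,:2].astype(np.float32)
        print(lab,round(r['conf'],2),cv2.minAreaRect(q),q.mean(0))
P=D['scene']['P'];im=D['scene']['im']
grab_frame('scene')
for lab in ['mat','tray','spanner','carrier1']:
    for r in trace('scene',lab)[:4]:
        q=P[r['region']]; q=q[~np.isnan(q[:,0])]; q=q[(q[:,2]>.002)&(q[:,2]<.025)][:,:2].astype(np.float32)
        print(lab,round(r['conf'],2),cv2.minAreaRect(q),q.mean(0))
E
```

```text
thumb (((0.48602935671806335, -0.057781610637903214), 0.020069684833288193), array([ 0.48734596, -0.05658238], dtype=float32), np.int64(1312))
nut (((0.6530093550682068, -0.0999894067645073), 0.018135916441679), array([ 0.6524257 , -0.09720699], dtype=float32), np.int64(832))
foot2 (((0.47176864743232727, 0.09820233285427094), 0.012859774753451347), array([0.47052115, 0.09901394], dtype=float32), np.int64(174))
wrist top ((0.5773464441299438, -0.003564804792404175), (0.2708602845668793, 0.30435389280319214), 0.05718076974153519) 0.05635544095311934
side top ((0.5775571465492249, -0.001100689172744751), (0.2704451084136963, 0.3171922564506531), 0.0014058504020795226) 0.055896438189362296
scene top ((0.5783106088638306, 0.0018688440322875977), (0.2712075412273407, 0.31182023882865906), 0.2126162201166153) 0.054884466726180525
fence [ 0.99997765  0.00668459  0.6002081  -0.0225562 ] ((0.601330041885376, -0.023076679557561874), (0.1623474806547165, 0.015962015837430954), 0.3795299828052521)
mat 0.68 ((0.49212950468063354, -0.3521218001842499), (0.23921427130699158, 0.14166903495788574), 4
[... 1207 characters left out ...]
187210083, -0.347476989030838), (0.06940151005983353, 0.07792896032333374), 0.6648540496826172) [ 0.53618944 -0.3464266 ]
carrier1 0.97 ((0.49165576696395874, 0.4194822609424591), (0.04458283632993698, 0.11162688583135605), 84.1278305053711) [0.4939829  0.42045388]
carrier1 0.82 ((0.2931042015552521, 0.5164467096328735), (0.05315610021352768, 0.10838571935892105), 13.952326774597168) [0.29721883 0.5179087 ]
carrier1 0.81 ((0.6844744682312012, 0.46497660875320435), (0.04461401700973511, 0.10995510220527649), 73.28512573242188) [0.68617034 0.46571285]
carrier1 0.68 ((0.5316591262817383, 0.5724164843559265), (0.10935374349355698, 0.046529170125722885), 82.44104766845703) [0.532931   0.57304233]
```

Emit:
{"name": "carry_out", "arguments": {"series": [[[-14,-34,0],[0,0,0],85],[[-14,-34,0],[0,0,0],75],[[-14,-34,0],[0,0,0],75],[[-14.5,-36,0],[0,0,0],75],[[0,0,0],[0,0,-0.175],75],[[0,0,0],[0,0,-0.175],75],[[0,0,0],[0,0,-0.175],75],[[0,0,0],[0,0,-0.175],75],[[0,0,0],[0,0,-0.175],75],[[0,0,20],[0,0,-0.175],75],[[0,0,30],[0,0,0],75],[[0,0,0],[0,0,0],75]], "newtons": 40}}

```text
time_s: 3.8
position: [0.4853, -0.0564, 0.1402]
orientation: [-0.002, 0.258, 0.966, -0.0]
wrist_force: [0.1, 0.2, 0.2]
opening: 0.0749
grip_force: 0.0
```

```bash
python3 - <<'E'
from h import *
im,d,P=grab('wrist'); save('w2',im); s=readout.sense(); print(s['time_s'],s['position'],s['qpos'],s['opening'])
m=(P[...,2]>.091)&(P[...,2]<.101)&(np.hypot(P[...,0]-.487,P[...,1]+.056)<.03)
q=P[m][:,:2].astype(np.float32); print(cv2.minEnclosingCircle(q),q.mean(0),np.ptp(q,axis=0),q.min(0),q.max(0))
E
```

```text
3.85 [ 0.48637205 -0.05641952  0.14179509] [ 6.17512362e-02  1.27818863e-01 -1.23257672e-02  1.80469547e+00
  1.59772543e-03  1.21086542e+00  1.09869446e+00] 0.07528028647871406
((0.48620232939720154, -0.058318544179201126), 0.019719140604138374) [ 0.48486513 -0.05775726] [0.03880802 0.03869953] [ 0.46667048 -0.07762066] [ 0.5054785  -0.03892112]
```

View pics/w2.png

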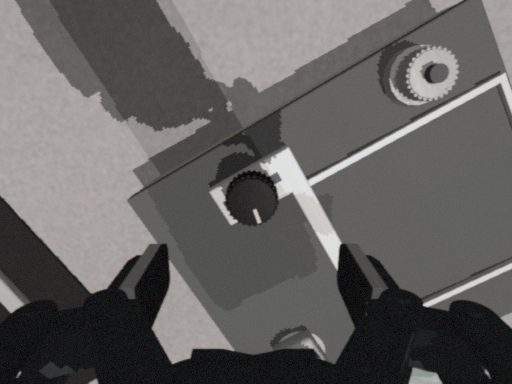

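Thumbscrew (250,198 in the picture) is centred ahead of the open fingers, with its white tick at (257,215). I'll descend and grip.

Emit:
{"name": "carry_out", "arguments": {"series": [[[-0.8,-1.3,20],[0,0,0],60],[[0,0,20],[0,0,0],60],[[0,0,20],[0,0,0],60],[[0,0,10.5],[0,0,0],60],[[0,0,0],[0,0,0],30],[[0,0,0],[0,0,0],30],[[0,0,0],[0,0,0],30],[[0,0,0],[0,0,0],30]], "newtons": 40}}

```text
time_s: 4.85
position: [0.4873, -0.058, 0.072]
orientation: [0.0, 0.257, 0.966, 0.0]
wrist_force: [0.9, 0.3, -0.5]
opening: 0.03
grip_force: 0.0
```

Emit:
{"name": "carry_out", "arguments": {"series": [[[0,0,0],[0,0,0.18],30],[[0,0,0],[0,0,0.18],30],[[0,0,0],[0,0,0.18],30],[[0,0,0],[0,0,0.18],30],[[0,0,0],[0,0,0.18],30],[[0,0,0],[0,0,0.18],30],[[0,0,0],[0,0,0.18],30],[[0,0,0],[0,0,0.18],30],[[0,0,0],[0,0,0.18],30],[[0,0,0],[0,0,0.18],30]]}}

```text
time_s: 6.1
position: [0.4871, -0.058, 0.0717]
orientation: [0.0, 0.918, 0.396, 0.0]
wrist_force: [-0.1, -0.4, -0.2]
opening: 0.0299
grip_force: 0.0
```

```bash
python3 - <<'E'
from h import *
s=readout.sense(); print(s)
E
```

```text
{'time_s': 6.1, 'qpos': array([-0.10474577,  0.19386364,  0.17723593,  1.89976301, -0.03926684,
        1.05104566, -0.66708259]), 'joint_velocities': array([-1.35768858e-01, -7.10824755e-04,  1.52477145e-01,  4.42414083e-03,
       -3.37039116e-02, -1.52808787e-03, -1.40016421e+00]), 'tau': array([ 8.81714802e-01, -4.51294613e+01,  1.02541085e+00, -3.28436744e+01,
        8.39841412e-02,  2.77850442e-03,  2.95352295e+00]), 'position': array([ 0.48713545, -0.05795531,  0.07167635]), 'orientation': array([2.25501736e-06, 9.18119650e-01, 3.96303284e-01, 1.20283847e-04]), 'wrist_force': array([-0.10444269, -0.40553007, -0.19462199]), 'moment': array([-0.01040623, -0.04056813,  0.07796645]), 'grip_force': 0.0, 'opening': 0.029904923961514226}
```

```bash
python3 - <<'E'
from h import *
im,d,P=grab('wrist'); save('w3',im)
im,d,P=grab('side'); save('s3',cv2.resize(im[190:280,220:340],(600,450),interpolation=cv2.INTER_CUBIC))
E
python3 -c "
import cv2,numpy as np
a=cv2.imread('pics/w3.png');b=cv2.resize(cv2.imread('pics/s3.png'),(288,216))
c=np.zeros((384,800,3),np.uint8);c[:,:512]=a;c[:216,512:]=b;cv2.imwrite('pics/ws3.png',c)" ; ls pics; mv pics/ws3.png pics/ws.png 2>/dev/null;  python3 -c "
import cv2,numpy as np
a=cv2.imread('pics/w3.png');b=cv2.resize(cv2.imread('pics/s3.png'),(288,216))
c=np.zeros((384,800,3),np.uint8);c[:,:512]=a;c[:216,512:]=b;cv2.imwrite('pics/ws.png',c)"
```

```text
a.png
s3.png
scene.png
side.png
w2.png
w3.png
wrist.png
ws3.png
```

View pics/ws.png

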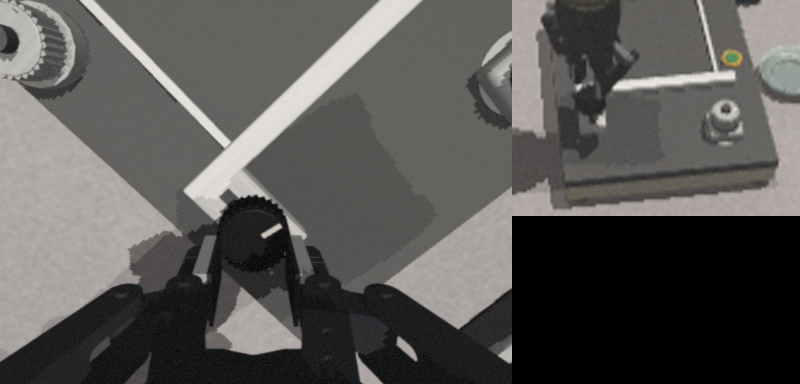

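The tick shows that the head did not turn: the fingers are beside the head (253,233) but not pressing. I'll close fully and compare.

Emit:
{"name": "carry_out", "arguments": {"series": [[[0,0,0],[0,0,0],10],[[0,0,0],[0,0,0],0],[[0,0,0],[0,0,0],0],[[0,0,0],[0,0,0],0]], "newtons": 40}}

```text
time_s: 6.7
position: [0.4871, -0.058, 0.0715]
orientation: [-0.0, 0.917, 0.399, 0.0]
wrist_force: [-0.7, 0.4, -1.0]
opening: -0.0
grip_force: 0.0
```

```bash
python3 - <<'E'
from h import *
im,d,P=grab('wrist'); save('w4',im)
print(P[230,253],P[233,230],[np.round(P[r,c],3) for r,c in [(260,253),(280,240),(260,235),(260,270),(300,253)]])
s=readout.sense();print(s['position'],s['opening'])
E
```

```text
[ 0.49027689 -0.05371589  0.09762338] [ 0.48076165 -0.0467947   0.09816405] [array([ 0.494, -0.05 ,  0.14 ]), array([ 0.492, -0.046,  0.156]), array([ 0.486, -0.048,  0.132]), array([ 0.497, -0.057,  0.133]), array([ 0.486, -0.058,  0.149])]
[ 0.48700367 -0.05800055  0.07147589] 0.0001818901570193812
```

View pics/w4.png

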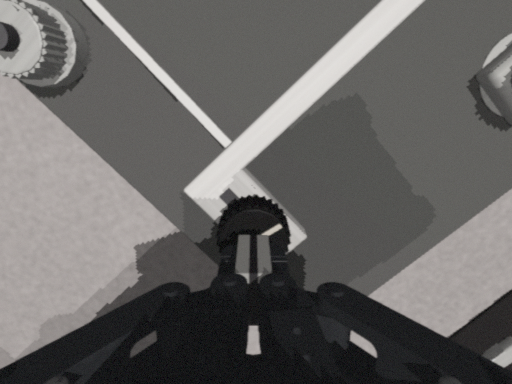

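```bash
python3 - <<'E'
from h import *
im,d,P=grab('wrist')
for r in range(222,300,4): print(r,[np.round(P[r,c]*1000).tolist() for c in (244,262)])
s=readout.sense();print(s['position'],s['opening'],s['tau'],s['wrist_force'])
E
```

```text
222 [[490.0, -47.0, 97.0], [497.0, -53.0, 98.0]]
226 [[489.0, -49.0, 98.0], [495.0, -55.0, 99.0]]
230 [[487.0, -50.0, 99.0], [494.0, -57.0, 98.0]]
234 [[486.0, -52.0, 99.0], [492.0, -58.0, 98.0]]
238 [[491.0, -47.0, 119.0], [497.0, -52.0, 120.0]]
242 [[491.0, -47.0, 124.0], [497.0, -52.0, 124.0]]
246 [[492.0, -47.0, 129.0], [497.0, -52.0, 128.0]]
250 [[491.0, -47.0, 131.0], [497.0, -52.0, 131.0]]
254 [[491.0, -47.0, 134.0], [497.0, -52.0, 135.0]]
258 [[491.0, -47.0, 138.0], [497.0, -52.0, 138.0]]
262 [[492.0, -47.0, 141.0], [497.0, -52.0, 142.0]]
266 [[491.0, -48.0, 144.0], [496.0, -52.0, 144.0]]
270 [[492.0, -47.0, 148.0], [497.0, -51.0, 149.0]]
274 [[491.0, -48.0, 149.0], [496.0, -52.0, 149.0]]
278 [[493.0, -46.0, 155.0], [497.0, -51.0, 154.0]]
282 [[493.0, -47.0, 157.0], [497.0, -51.0, 157.0]]
286 [[492.0, -47.0, 159.0], [497.0, -51.0, 159.0]]
290 [[492.0, -47.0, 161.0], [497.0, -51.0, 162.0]]
294 [[493.0, -47.0, 164.0], [497.0, -50.0, 165.0]]
298 [[492.0, -48.0, 164.0], [497.0, -51.0, 165.0]]
[ 0.48703239 -0.05799804  0.07149109] -0.0002224649266733641 [ 1.02713745e-02 -4.51255095e+01  1.51996996e+00 -3.28097248e+01
  1.46474657e-02  2.78872729e-03  1.33309892e-02] [-0.73544196  0.07711899 -0.07380861]
```

The wrist depth shows the shut fingertips at z≈0.118 while the reported TCP is 0.0715. The real finger ends are therefore about 46 mm behind the stated TCP (12 mm more when fully open). I'll use that offset: turn back with the fingers open, descend partly, and test the grasp.

Emit:
{"name": "carry_out", "arguments": {"series": [[[0,0,0],[0,0,-0.18],60],[[0,0,0],[0,0,-0.18],60],[[0,0,0],[0,0,-0.18],60],[[0,0,0],[0,0,-0.18],60],[[0,0,0],[0,0,-0.18],60],[[0,0,0],[0,0,-0.18],60],[[0,0,0],[0,0,-0.18],60],[[0,0,0],[0,0,-0.18],60],[[0,0,0],[0,0,-0.18],60],[[0,0,0],[0,0,-0.18],60],[[0,0,15],[0,0,0],60],[[0,0,15],[0,0,0],60]], "newtons": 40}}

```text
time_s: 8.3
position: [0.4867, -0.058, 0.0402]
orientation: [-0.0, 0.259, 0.966, -0.0]
wrist_force: [0.1, -0.6, -0.8]
opening: 0.06
grip_force: 0.0
```

Emit:
{"name": "carry_out", "arguments": {"series": [[[0,0,4],[0,0,0],60],[[0,0,0],[0,0,0],45],[[0,0,0],[0,0,0],20],[[0,0,0],[0,0,0],20],[[0,0,0],[0,0,0],20],[[0,0,0],[0,0,0],20]], "newtons": 30}}

```text
time_s: 9.05
position: [0.4868, -0.0586, 0.0378]
orientation: [-0.0, 0.258, 0.966, -0.0]
wrist_force: [-5.0, -3.0, 5.0]
opening: 0.035
grip_force: 30.4
```

Gripped at 35 mm, which confirms the offset. I'll go 10 mm deeper, regrip and turn.

Emit:
{"name": "carry_out", "arguments": {"series": [[[0,0,0],[0,0,0],55],[[0,0,0],[0,0,0],55],[[0,0,10],[0,0,0],55],[[0,0,0],[0,0,0],40],[[0,0,0],[0,0,0],20],[[0,0,0],[0,0,0],20],[[0,0,0],[0,0,0],20]], "newtons": 30}}

```text
time_s: 9.93
position: [0.488, -0.0592, 0.0289]
orientation: [0.001, 0.258, 0.966, -0.0]
wrist_force: [-4.6, -3.3, 16.1]
opening: 0.0352
grip_force: 34.7
```

Emit:
{"name": "carry_out", "arguments": {"series": [[[0,0,0],[0,0,0.17],20],[[0,0,0],[0,0,0.17],20],[[0,0,0],[0,0,0.17],20],[[0,0,0],[0,0,0.17],20],[[0,0,0],[0,0,0.17],20],[[0,0,0],[0,0,0.17],20],[[0,0,0],[0,0,0.17],20],[[0,0,0],[0,0,0.17],20],[[0,0,0],[0,0,0.17],20]]}}

```text
time_s: 11.05
position: [0.4862, -0.0597, 0.0288]
orientation: [0.0, 0.857, 0.516, -0.001]
wrist_force: [-13.9, -4.3, 26.4]
opening: 0.0352
grip_force: 35.3
```

```bash
python3 - <<'E'
from h import *
s=readout.sense();print(s['position'],s['opening'],s['grip_force'],s['wrist_force'],s['moment'],s['qpos'])
E
```

```text
[ 0.48618988 -0.05971987  0.02877303] 0.035207342494652585 35.3318762825802 [-13.89533129  -4.31473167  26.35255368] [-0.92779107  2.75314183  0.20162577] [-0.11949158  0.24874037  0.19986805  1.94397397 -0.05837741  0.95548835
 -0.37888487]
```

Upward force is 26 N, so the fingertips are probably touching the lug or stem. I'll ease up a little and keep turning to the seat.

Emit:
{"name": "carry_out", "arguments": {"series": [[[0,0,-1.5],[0,0,0.1],20],[[0,0,-1],[0,0,0.1],20],[[0,0,0],[0,0,0.1],20],[[0,0,0],[0,0,0.1],20]]}}

```text
time_s: 11.55
position: [0.4868, -0.0584, 0.0292]
orientation: [0.0, 0.941, 0.337, -0.0]
wrist_force: [4.4, -0.7, -5.4]
opening: 0.0351
grip_force: 30.6
```

```bash
python3 - <<'E'
from h import *
s=readout.sense();print(s['position'],s['opening'],s['grip_force'],s['wrist_force'],s['moment'],s['qpos'][6])
im,d,P=grab('wrist'); save('w5',im)
E
```

```text
[ 0.48678408 -0.0583689   0.02918275] 0.03510687016964329 30.55703043937683 [ 4.385842   -0.73911329 -5.36412576] [-0.19714761 -0.63641815  0.75418713] -0.7619345326106929
```

View pics/w5.png

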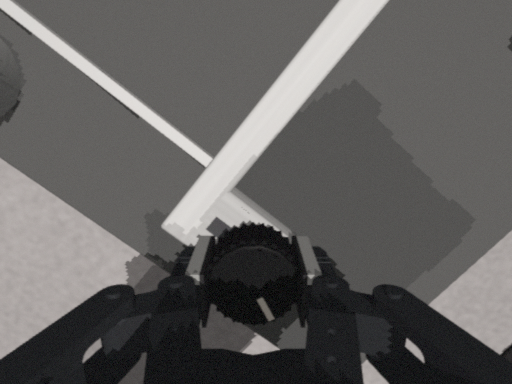

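The tick (265,308) kept its place relative to the fingers, so the head turned about 1.93 rad with the tool. The moment has risen to 0.75 N m, so it has seated. One more small nudge, then release and retreat.

Emit:
{"name": "carry_out", "arguments": {"series": [[[0,0,0],[0,0,0.08],20],[[0,0,0],[0,0,0.04],20],[[0,0,0],[0,0,0],20]]}}

```text
time_s: 11.98
position: [0.4875, -0.058, 0.0294]
orientation: [0.0, 0.959, 0.283, 0.0]
wrist_force: [5.1, -0.8, -7.7]
opening: 0.0351
grip_force: 31.1
```

```bash
python3 - <<'E'
from h import *
s=readout.sense();print(s['position'],s['orientation'],s['opening'],s['grip_force'],s['wrist_force'],s['moment'],s['qpos'][6])
im,d,P=grab('wrist')
# tick: brightest non-finger pixels inside the head
g=im[285:325,235:290].astype(int).sum(2); m=g>300; v,u=np.nonzero(m); print(m.sum(),u.mean()+235,v.mean()+285)
E
```

```text
[ 0.48750486 -0.05795141  0.02936229] [3.83548052e-04 9.59165893e-01 2.82843795e-01 1.74183534e-04] 0.035094191785023265 31.093706488609314 [ 5.08179112 -0.82073993 -7.68426442] [-0.25409602 -1.19374864  0.49223837] -0.8727999315022102
111 267.7567567567568 308.68468468468467
```

Emit:
{"name": "carry_out", "arguments": {"series": [[[0,0,0],[0,0,0],60],[[0,0,0],[0,0,0],60],[[0,0,-40],[0,0,0],60],[[0,0,-40],[0,0,0],60],[[0,0,-40],[0,0,0.168],60],[[0,0,0],[0,0,0.168],60],[[0,0,0],[0,0,0.168],60],[[-5,59,0],[0,0,0],60],[[-5,59,0],[0,0,0],60],[[-5,59,0],[0,0,0],60],[[-5,59,0],[0,0,0],60],[[0,59,0],[0,0,0],60]]}}

```text
time_s: 13.52
position: [0.4864, -0.3553, 0.1502]
orientation: [-0.0, 0.999, 0.034, 0.0]
wrist_force: [0.3, 0.4, 0.7]
opening: 0.0603
grip_force: 0.0
```

```bash
cat >> h.py <<'E'
def spanner_fit(P,lo=.008,hi=.024,c=(.49,-.35),r=.18):
    m=(P[...,2]>lo)&(P[...,2]<hi)&(np.hypot(P[...,0]-c[0],P[...,1]-c[1])<r)
    return m
E
python3 - <<'E'
from h import *
s=readout.sense();print(s['position'],s['orientation'],s['qpos'])
im,d,P=grab('wrist'); save('w6',im)
for r in trace('wrist','spanner')[:2]:
    q=P[r['region']];q=q[(q[:,2]>.007)&(q[:,2]<.025)];print(r['conf'],cv2.minAreaRect(q[:,:2].astype(np.float32)),np.median(q[:,2]),np.array(r['box'])*[512,384,512,384])
E
```

```text
[ 0.4864486  -0.35534807  0.15020205] [-1.65962283e-04  9.99428595e-01  3.37997497e-02  1.80810927e-04] [ 0.18832237  0.38395531  0.51809854  1.51928058 -0.19480757  1.28982857
 -0.77400156]
0.8 ((0.4746418297290802, -0.3513284921646118), (0.1987849920988083, 0.07456325739622116), 1.8277690410614014) 0.015159572922879505 [211.0976  69.0816 291.1744 270.912 ]
```

View pics/w6.png

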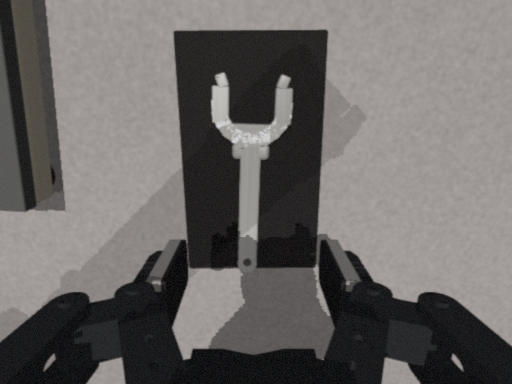

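```bash
python3 - <<'E'
from h import *
im,d,P=grab('wrist'); r=trace('wrist','spanner')[0]['region']
ok=r&(P[...,2]>.009)&(P[...,2]<.02)
L=[]
for v in range(70,274,6):
    u=np.nonzero(ok[v])[0]
    if len(u)>4: L.append((v,u.min(),u.max(),*np.round((P[v,u.min()]+P[v,u.max()])/2*1000,1)))
for l in L: print(*l)
H=np.array([l[3:5] for l in L if 172<l[0]<260]);print(np.polyfit(H[:,0],H[:,1],1),H.mean(0))
J=np.array([l[3:5] for l in L if l[0]<115]);print(J.mean(0))
for lab in ['mat']:
    q=P[trace('wrist',lab)[0]['region']];q=q[(q[:,2]<.02)];print(cv2.minAreaRect(q[:,:2].astype(np.float32)))
E
```

```text
70 209 276 573.6 -346.6 14.3
76 208 281 568.6 -348.5 15.1
82 205 279 563.4 -346.6 15.3
88 204 284 558.3 -348.6 15.1
94 204 284 553.1 -348.8 14.9
100 203 284 547.8 -348.7 14.6
106 204 283 542.4 -349.0 14.1
112 204 283 537.1 -349.4 15.1
118 205 283 531.6 -350.1 13.8
124 210 278 526.2 -350.4 15.5
130 215 273 520.7 -350.6 15.5
136 222 266 515.0 -350.9 14.7
142 225 261 508.8 -350.2 11.5
148 225 261 503.2 -350.5 12.9
154 226 259 497.4 -350.2 13.3
160 233 253 491.7 -351.1 13.9
166 233 252 485.9 -350.9 14.7
172 233 252 480.0 -351.2 14.8
178 233 252 473.7 -351.5 14.0
184 233 252 467.6 -351.8 14.0
190 233 252 461.6 -352.1 14.7
196 233 252 455.3 -352.4 14.5
202 233 252 449.0 -352.7 14.3
208 233 251 442.6 -352.5 14.4
214 233 251 436.0 -352.8 13.9
220 233 251 430.3 -353.2 16.0
226 233 251 423.0 -353.5 14.3
232 233 251 416.9 -353.8 15.5
238 233 251 409.6 -354.2 14.2
244 232 251 402.3 -353.9 13.4
250 232 250 395.9 -353.7 14.4
256 232 250 389.1 -354.1 14.7
262 232 250 381.9 -354.4 14.5
268 237 246 374.9 -355.3 14.7
[ 3.10062224e-02 -3.66419826e+02] [ 432.35       -353.01428571]
[ 555.5375 -348.275 ]
((0.49173882603645325, -0.3522701859474182), (0.2442530393600464, 0.14238044619560242), 4.081818580627441)
```

The wrist picture shows the spanner lying along +x on the mat, with jaw tips at row 75 and handle end at row 270. The measured length is 203 mm and the tops are at z 0.014, as they should be. I'll grip its middle at (0.488, -0.351).

Emit:
{"name": "carry_out", "arguments": {"series": [[[1.8,-4,40],[0,0,0.035],60],[[0,0,50],[0,0,0],60],[[0,0,50],[0,0,0],60],[[0,0,30],[0,0,0],60],[[0,0,15],[0,0,0],60],[[0,0,5],[0,0,0],50],[[0,0,0],[0,0,0],50],[[0,0,0],[0,0,0],10],[[0,0,0],[0,0,0],10],[[0,0,0],[0,0,0],10],[[0,0,0],[0,0,0],10],[[0,0,0],[0,0,0],10]], "newtons": 60}}

```text
time_s: 15.28
position: [0.4926, -0.3513, -0.0348]
orientation: [0.002, 1.0, 0.016, 0.004]
wrist_force: [-1.3, 0.8, 22.1]
opening: 0.018
grip_force: 64.9
```

Upward force of 22 N with TCP at -0.035 means the true finger-end offset is about 40 mm, and this also explains the lug contact earlier. I'll lift.

Emit:
{"name": "carry_out", "arguments": {"series": [[[0,0,-5],[0,0,0],10],[[0,0,-15],[0,0,0],10],[[0,0,-30],[0,0,0],10],[[0,0,-30],[0,0,0],10],[[0,0,-30],[0,0,0],10],[[0,0,-20],[0,0,0],10],[[0,0,0],[0,0,0],10],[[0,0,0],[0,0,0],10]]}}

```text
time_s: 16.27
position: [0.4878, -0.349, 0.0892]
orientation: [-0.0, 1.0, 0.016, -0.001]
wrist_force: [-0.4, 0.7, -3.2]
opening: 0.0182
grip_force: 63.9
```

```bash
python3 - <<'E'
from h import *
s=readout.sense();print(s['position'],s['orientation'],s['opening'],s['grip_force'],s['wrist_force'],s['moment'],s['qpos'])
im,d,P=grab('wrist'); save('w7',im)
T=rot(s['orientation']);Q=(P-s['position'])@T
r=trace('wrist','spanner')[0]; print(r['conf'],np.array(r['box'])*[512,384,512,384])
ok=r['region']
for v in range(60,274,8):
    u=np.nonzero(ok[v])[0]
    if len(u)>4: print(v,u.min(),u.max(),np.round(Q[v,(u.min()+u.max())//2]*1000,1),np.round((Q[v,u.min()]+Q[v,u.max()])/2*1000,1))
E
```

```text
[ 0.48779977 -0.34897267  0.08916768] [-4.57665229e-04  9.99871656e-01  1.60041959e-02 -5.72595476e-04] 0.01819770282369246 63.93492937088013 [-0.43619035  0.70987664 -3.17495066] [-0.06690126 -0.05217087 -0.02514112] [ 0.18264832  0.42978029  0.50920905  1.60220757 -0.22251458  1.16925861
 -0.79796708]
0.88 [157.7984  61.5936 344.6784 354.7008]
68 167 338 [89.6 -1.1 84. ] [ 80.9  -0.6 -48. ]
76 164 341 [83.8 -1.1 83. ] [ 78.   -0.5 -48.7]
84 167 337 [78.1 -1.2 85. ] [ 75.   -1.  -48.9]
92 170 334 [72.2 -1.2 84.2] [ 72.1  -0.9 -47.9]
100 158 347 [66.3 -1.2 83.4] [ 69.1  -0.5 -47.6]
108 159 346 [60.3 -1.2 83.9] [ 66.1  -0.6 -48.7]
116 159 345 [54.3 -1.2 83. ] [ 63.1  -1.  -48.7]
124 159 345 [48.  -1.2 84.4] [ 59.9  -1.  -48.4]
132 158 346 [41.9 -1.2 83.3] [ 56.9  -0.7 -49.4]
140 159 345 [35.5 -1.2 84.4] [ 53.7  -0.7 -49.5]
148 160 343 [29.3 -2.  82.8] [ 50.6  -1.1 -50.1]
156 161 343 [22.6 -1.2 84. ] [ 47.3  -0.9 -49.7]
164 163 341 [16.1 -1.2 83.5] [ 44.1  -0.8 -50.2]
172 164 340 [ 9.4 -1.2 83.6] [ 40.5  -0.7 -49.1]
180 172 333 [ 37.4  -0.9 -50.1] [ 37.3  -0.6 -49.8]
188 175 328 [ 33.9  -1.3 -50. ] [ 33.9  -1.3 -50. ]
196 183 321 [ 30.2  -0.9 -49.1] [ 30.5  -0.8 -50.2]
204 190 314 [ 26.6  -0.9 -49.1] [ 26.7  -0.7 -49.4]
212 203 302 [ 23.2  -0.9 -49.6] [ 23.2  -0.6 -49.7]
220 213 291 [nan nan nan] [-7.7 -9.1 19.9]
228 212 292 [ 16.1  -0.9 -50.1] [ 14.6  -0.9 -46.7]
236 214 292 [ 12.1  -0.4 -49.6] [ 11.1  -0.3 -47.2]
244 214 272 [  8.3  -4.8 -49.5] [  7.9  -5.  -48.8]
252 233 272 [  4.8  -0.9 -50.3] [  4.7  -0.7 -50. ]
260 233 272 [  0.8  -0.9 -50.1] [  0.8  -0.7 -50. ]
268 232 272 [ -3.8  -0.9 -49. ] [ -2.7  -0.8 -50.9]
```

View pics/w7.png

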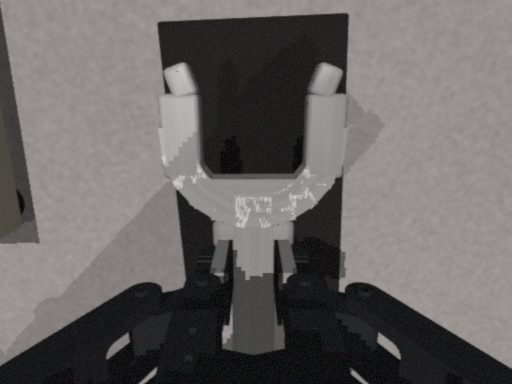

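Spanner is held level: throat at row 178, tips at row 62, so the jaw centre is about 62 mm ahead of the TCP and the underside about 39.7 mm behind it. I'll carry it to a pre-insertion point in line with the foot.

Emit:
{"name": "carry_out", "arguments": {"series": [[[0,0,-36],[0,0,0.03],10],[[0,0,-36],[0,0,0],10],[[5,-30,0],[0,0,0],10],[[9,-50,0],[0,0,0],10],[[9,-50,0],[0,0,0],10],[[9,-50,0],[0,0,0],10],[[9,-45,0],[0,0,0],10],[[2,-23,0],[0,0,0],10],[[0,0,0],[0,0,0],10],[[0,0,0],[0,0,0],10]]}}

```text
time_s: 17.62
position: [0.5303, -0.1025, 0.1614]
orientation: [0.0, 1.0, 0.0, -0.001]
wrist_force: [-0.1, 0.2, -2.3]
opening: 0.0182
grip_force: 63.9
```

```bash
python3 - <<'E'
from h import *
s=readout.sense();print(s['position'],s['orientation'],s['opening'],s['grip_force'],s['wrist_force'],s['qpos'])
im,d,P=grab('wrist'); save('w8',im)
T=rot(s['orientation']);Q=(P-s['position'])@T
r=trace('wrist','spanner')[0]; ok=r['region']&(Q[...,2]<-42)&(Q[...,2]>-58)
for v in range(56,210,14):
    u=np.nonzero(ok[v])[0]
    if len(u)>4: print(v,u.min(),u.max(),np.round((Q[v,u.min()]+Q[v,u.max()])/2*1000,1))
E
```

```text
[ 0.53034213 -0.10248863  0.16142004] [ 2.92003586e-04  9.99999685e-01  4.32471199e-04 -5.97274870e-04] 0.018150534950151724 63.89324426651001 [-0.06178846  0.22249821 -2.31777785] [-0.22029102  0.22457738  0.4150007   1.66779993 -0.09331507  1.27002591
 -1.35671051]
```

View pics/w8.png

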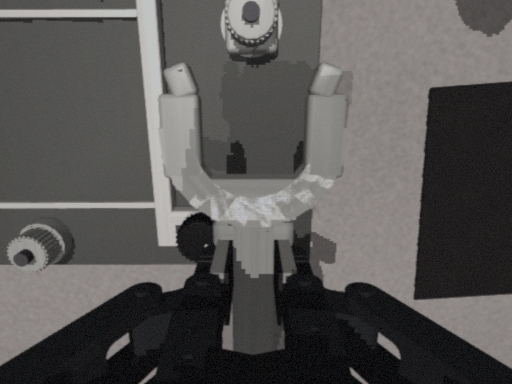

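The nut (252,15) lies straight ahead of the jaw, whose tips are at rows 62 to 68. I'll lower onto the table top.

Emit:
{"name": "carry_out", "arguments": {"series": [[[0.5,-1.5,40],[0,0,0],10],[[0,0,40],[0,0,0],10],[[0,0,35],[0,0,0],10],[[0,0,18],[0,0,0],10],[[0,0,8],[0,0,0],10],[[0,0,2],[0,0,0],10],[[0,0,0],[0,0,0],10],[[0,0,0],[0,0,0],10]]}}

```text
time_s: 18.73
position: [0.5321, -0.1, 0.0199]
orientation: [-0.0, 1.0, 0.001, 0.001]
wrist_force: [-1.1, 0.4, -3.1]
opening: 0.0177
grip_force: 63.9
```

```bash
python3 - <<'E'
from h import *
s=readout.sense();print(s['position'],s['orientation'],s['opening'],s['grip_force'],s['wrist_force'])
im,d,P=grab('wrist')
m=(P[...,2]>.091)&(P[...,2]<.1)&(np.hypot(P[...,0]-.653,P[...,1]+.1)<.03)
q=P[m][:,:2].astype(np.float32); print(cv2.minEnclosingCircle(q),q.min(0),q.max(0))
r=trace('wrist','spanner')[0]; m=r['region']&(P[...,2]>.058)&(P[...,2]<.072); q=P[m]; print(m.sum(),np.median(q,0),q[:,0].max(),cv2.minAreaRect(q[:,:2].astype(np.float32)))
for x0 in (.55,.57,.59,.60):
    k=q[abs(q[:,0]-x0)<.003]; print(x0,k[:,1].min(),k[:,1].max(),(k[:,1].min()+k[:,1].max())/2,np.median(k[:,2]))
E
```

```text
[ 0.53207305 -0.10002379  0.01992223] [-1.68728231e-05  9.99999220e-01  9.59971541e-04  7.98606874e-04] 0.01773926233444144 63.87421488761902 [-1.06782996  0.40872722 -3.07156372]Traceback (most recent call last):
  File "<stdin>", line 5, in <module>
    return umr_minimum(a, axis, None, out, keepdims, initial, where)
ValueError: zero-size array to reduction operation minimum which has no identity
```

Emit:
{"name": "carry_out", "arguments": {"series": [[[0,0,3],[0,0,0],10],[[8,0.5,0.5],[0,0,0],10],[[8,0,0],[0,0,0],10],[[8,0,0],[0,0,0],10],[[8,0,0],[0,0,0],10],[[8,0,0],[0,0,0],10],[[8,0,0],[0,0,0],10],[[6,0,0],[0,0,0],10],[[0,0,0],[0,0,0],10]]}}

```text
time_s: 19.9
position: [0.5855, -0.1009, 0.0163]
orientation: [0.0, 1.0, 0.001, 0.0]
wrist_force: [-3.7, -0.8, 5.6]
opening: 0.0181
grip_force: 68.0
```

```bash
python3 - <<'E'
from h import *
s=readout.sense();print(s['position'],s['orientation'],s['opening'],s['grip_force'],s['wrist_force'],s['moment'])
im,d,P=grab('wrist'); save('w9',im)
im,d,P=grab('side')
for l in ['spanner','locknut']:
  for r in trace('side',l)[:1]:
    q=P[r['region']]; q=q[~np.isnan(q[:,0])]; print(l,r['conf'],np.round(q.min(0),3),np.round(q.max(0),3),np.round(np.median(q,0),3))
E
```

```text
[ 0.58549579 -0.10094422  0.01627738] [1.19485136e-04 9.99999776e-01 6.57581757e-04 3.40331970e-05] 0.01813333804343505 67.98152850436963 [-3.71479382 -0.76727812  5.63419322] [-0.10354944  0.7369186  -0.04973999]
spanner 0.67 [ 0.468 -0.162  0.05 ] [ 0.665 -0.054  0.153] [ 0.562 -0.106  0.065]
locknut 0.62 [ 0.636 -0.119  0.076] [ 0.669 -0.087  0.1  ] [ 0.65  -0.109  0.093]
```

View pics/w9.png

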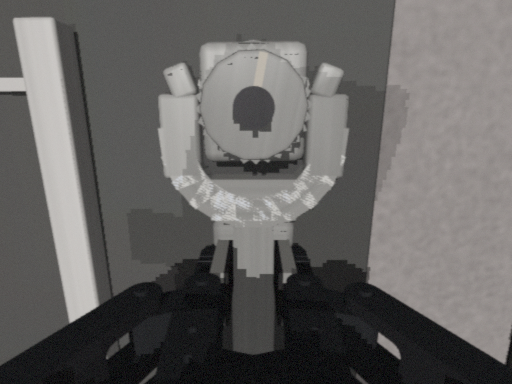

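The jaw is round the sleeve: throat at row 178, sleeve's near edge at row 163. It needs about 5.5 mm more, then release.

Emit:
{"name": "carry_out", "arguments": {"series": [[[4,0,0],[0,0,0],10],[[1.5,0,0],[0,0,0],10],[[0,0,0],[0,0,0],10],[[0,0,0],[0,0,0],10]]}}

```text
time_s: 20.6
position: [0.5903, -0.1009, 0.0163]
orientation: [0.0, 1.0, 0.001, -0.0]
wrist_force: [-6.6, -1.1, 8.4]
opening: 0.0176
grip_force: 69.2
```

```bash
python3 - <<'E'
from h import *
s=readout.sense();print(s['position'],s['opening'],s['grip_force'],s['wrist_force'],s['moment'])
im,d,P=grab('wrist')
m=(P[...,2]>.0925)&(P[...,2]<.099)&(np.hypot(P[...,0]-.653,P[...,1]+.1)<.03)
q=P[m][:,:2].astype(np.float32); print('nut',cv2.minEnclosingCircle(q),q.min(0),q.max(0))
m=(P[...,2]>.060)&(P[...,2]<.068)&(abs(P[...,1]+.1)<.045)&(P[...,0]>.6); q=P[m]; print('tip x',np.percentile(q[:,0],[98,99.5,100]))
col=(P[...,2]>.060)&(P[...,2]<.068)&(abs(P[...,1]+.1)<.01)&(P[...,0]>.6); print('throat x',np.percentile(P[col][:,0],[95,99,100]))
E
```

```text
[ 0.59029704 -0.10089079  0.01625895] 0.017641745463966383 69.1600114269022 [-6.63118721 -1.06663309  8.42685869] [-0.09573781  1.38079875 -0.0745373 ]
nut ((0.6532078981399536, -0.10034245252609253), 0.018154872581362724) [ 0.6356503  -0.11812802] [ 0.67124075 -0.08229943]
tip x [0.67014041 0.67209017 0.6755455 ]
throat x [0.62773984 0.62806096 0.67548771]
```

Throat at x 0.628, so the jaw centre is at 0.652, against the nut axis at 0.653: home. Release, lift, move above the nut and pre-turn counter-clockwise.

Emit:
{"name": "carry_out", "arguments": {"series": [[[0,0,0],[0,0,0],45],[[0,0,0],[0,0,0],45],[[0,0,-5],[0,0,0],50],[[0,0,-35],[0,0,0],50],[[0,0,-50],[0,0,0],50],[[0,0,-30],[0,0,0],50],[[31,0,0],[0,0,-0.1],50],[[31,3.5,0],[0,0,0],50],[[0,0,0],[0,0,-0.18],50],[[0,0,0],[0,0,-0.18],50],[[0,0,0],[0,0,-0.18],50],[[0,0,0],[0,0,-0.18],50]]}}

```text
time_s: 22.15
position: [0.6532, -0.1007, 0.1357]
orientation: [0.0, 0.916, 0.402, 0.0]
wrist_force: [-0.3, -0.5, -0.9]
opening: 0.0503
grip_force: 0.0
```

Emit:
{"name": "carry_out", "arguments": {"series": [[[0,0,0],[0,0,-0.18],50],[[0,0,0],[0,0,-0.18],50],[[0,0,0],[0,0,-0.18],50],[[0,0,0],[0,0,0],50],[[0,0,0],[0,0,0],50]]}}

```text
time_s: 22.78
position: [0.6531, -0.1007, 0.1356]
orientation: [-0.0, 0.778, 0.628, 0.0]
wrist_force: [0.1, 0.5, -0.6]
opening: 0.0504
grip_force: 0.0
```

```bash
python3 - <<'E'
from h import *
s=readout.sense();T=rot(s['orientation']);print(s['position'],np.round(T,3),s['qpos'])
im,d,P=grab('wrist'); save('w10',im)
m=(P[...,2]>.0915)&(P[...,2]<.099)&(np.hypot(P[...,0]-.653,P[...,1]+.1)<.03)
q=P[m][:,:2].astype(np.float32); c=cv2.minEnclosingCircle(q);print('nut',c,q.min(0),q.max(0))
print('tool shift',T.T@(np.r_[c[0],0]-np.r_[s['position'][:2],0])*1000)
m=(P[...,2]>.059)&(P[...,2]<.068)&(abs(P[...,1]+.1)<.045); q=P[m][:,:2].astype(np.float32);print(cv2.minAreaRect(q))
E
```

```text
[ 0.65307624 -0.10069162  0.13558385] [[ 0.212  0.977  0.   ]
 [ 0.977 -0.212  0.   ]
 [ 0.     0.    -1.   ]] [ 0.00713483  0.49106453  0.14352293  1.34836447 -0.06999954  1.30702944
 -0.0609775 ]
nut ((0.6530437469482422, -0.10057689994573593), 0.01828913949429989) [ 0.6352741  -0.11822693] [ 0.67085236 -0.08240169]
tool shift [ 1.05251962e-01 -5.60301288e-02  6.46563011e-06]
((0.5736026167869568, -0.0966111570596695), (0.07571037113666534, 0.2037920504808426), 87.05445098876953)
```

View pics/w10.png

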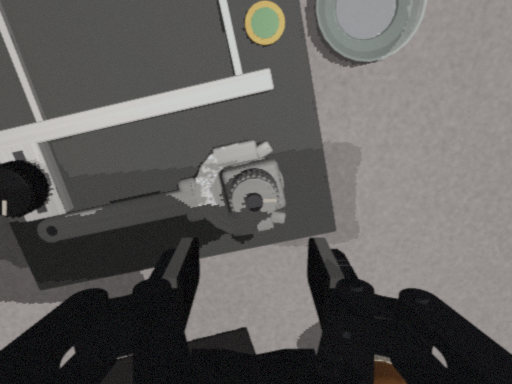

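Aligned over the nut (253,192). The spanner is on the sleeve with its handle beside the lug, and the nut's tick is at (270,200). I'll descend and grip.

Emit:
{"name": "carry_out", "arguments": {"series": [[[0,0,35],[0,0,0],50],[[0,0,35],[0,0,0],50],[[0,0,20],[0,0,0],50],[[0,0,9.5],[0,0,0],50],[[0,0,0],[0,0,0],50],[[0,0,0],[0,0,0],20],[[0,0,0],[0,0,0],20],[[0,0,0],[0,0,0],20],[[0,0,0],[0,0,0],20]], "newtons": 50}}

```text
time_s: 23.95
position: [0.654, -0.1008, 0.0377]
orientation: [0.001, 0.777, 0.629, 0.001]
wrist_force: [-1.9, 0.3, 5.3]
opening: 0.031
grip_force: 49.4
```

Emit:
{"name": "carry_out", "arguments": {"series": [[[0,0,0],[0,0,0.15],20],[[0,0,0],[0,0,0.15],20],[[0,0,0],[0,0,0.15],20],[[0,0,0],[0,0,0.15],20],[[0,0,0],[0,0,0.15],20],[[0,0,0],[0,0,0.15],20]]}}

```text
time_s: 24.7
position: [0.6541, -0.1009, 0.0377]
orientation: [0.0, 0.974, 0.227, 0.001]
wrist_force: [-1.6, 1.1, 5.6]
opening: 0.031
grip_force: 49.5
```

```bash
python3 - <<'E'
from h import *
s=readout.sense();print(s['position'],s['opening'],s['grip_force'],s['wrist_force'],s['moment'],s['qpos'][6])
E
```

```text
[ 0.65405278 -0.10087606  0.03769695] 0.03095425999839077 49.48693335056305 [-1.58080114  1.13323497  5.60471057] [-0.09048924  0.30223281  0.18184616] -0.8748695896419166
```

Emit:
{"name": "carry_out", "arguments": {"series": [[[0,0,0],[0,0,0.15],20],[[0,0,0],[0,0,0.15],20],[[0,0,0],[0,0,0.15],20],[[0,0,0],[0,0,0.15],20],[[0,0,0],[0,0,0.15],20],[[0,0,0],[0,0,0],20]]}}

```text
time_s: 25.45
position: [0.6541, -0.101, 0.0377]
orientation: [0.0, 0.989, -0.145, 0.001]
wrist_force: [-1.1, 0.3, 7.1]
opening: 0.0313
grip_force: 49.6
```

```bash
python3 - <<'E'
from h import *
s=readout.sense();print(s['position'],s['opening'],s['grip_force'],s['wrist_force'],s['moment'],s['qpos'][6])
E
```

```text
[ 0.65407532 -0.10097461  0.03768076] 0.03129745212163813 49.621787667274475 [-1.12832478  0.27808783  7.10283519] [-0.08836473  0.30842898 -0.06000168] -1.5521002949812304
```

Emit:
{"name": "carry_out", "arguments": {"series": [[[0,0,0],[0,0,0.1],20],[[0,0,0],[0,0,0.1],20]]}}

```text
time_s: 25.7
position: [0.6541, -0.101, 0.0377]
orientation: [-0.0, 0.97, -0.243, 0.001]
wrist_force: [-1.1, -0.9, 6.8]
opening: 0.0314
grip_force: 49.5
```

```bash
python3 - <<'E'
from h import *
s=readout.sense();print(s['position'],s['opening'],s['grip_force'],s['wrist_force'],s['moment'],s['qpos'][6])
im,d,P=grab('wrist'); save('w11',im)
E
```

```text
[ 0.65407247 -0.10099827  0.0377111 ] 0.03141618593650252 49.54838275909424 [-1.10235252 -0.89840137  6.82473358] [-0.13642242  0.32674665  0.15074921] -1.7332292575287571
```

View pics/w11.png

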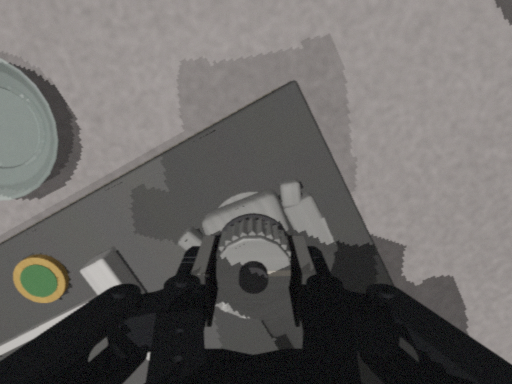

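The nut (253,250) is between the pads and the spanner is still on. Torque is still only the 0.15 N m drag, so I keep turning.

Emit:
{"name": "carry_out", "arguments": {"series": [[[0,0,0],[0,0,0.1],20],[[0,0,0],[0,0,0.1],20]]}}

```text
time_s: 26.0
position: [0.6549, -0.1017, 0.0378]
orientation: [0.0, 0.941, -0.338, 0.002]
wrist_force: [10.6, -10.2, 0.3]
opening: 0.0313
grip_force: 49.8
```

```bash
python3 - <<'E'
from h import *
s=readout.sense();print(s['opening'],s['grip_force'],s['wrist_force'],s['moment'],s['qpos'][6])
im,d,P=grab('wrist'); save('w12',im)
E
```

```text
0.03128414301909515 49.764413237571716 [ 10.61208393 -10.16323343   0.29306347] [-2.31079853 -2.30011881  0.54592987] -1.9124399746383705
```

Emit:
{"name": "carry_out", "arguments": {"series": [[[0,0,0],[0,0,0.08],20],[[0,0,0],[0,0,0],20],[[0,0,0],[0,0,0],20]]}}

```text
time_s: 26.42
position: [0.6559, -0.103, 0.0378]
orientation: [0.0, 0.927, -0.375, 0.004]
wrist_force: [7.6, -5.2, -0.9]
opening: 0.0313
grip_force: 50.1
```

```bash
python3 - <<'E'
from h import *
s=readout.sense();print(s['opening'],s['grip_force'],s['wrist_force'],s['moment'],s['qpos'][6])
im,d,P=grab('side')
for l in ['spanner']:
  for r in trace('side',l)[:1]:
    q=P[r['region']]; q=q[(q[:,2]>.058)&(q[:,2]<.07)]; print(l,r['conf'],cv2.minAreaRect(q[:,:2].astype(np.float32)))
E
```

```text
0.0312797484891461 50.09630262851715 [ 7.62659213 -5.16955329 -0.89679808] [-1.35244783 -1.68967978  0.61616076] -1.9817107849276299
spanner 0.73 ((0.5745043158531189, -0.09710515290498734), (0.06001342460513115, 0.19726543128490448), 79.52017974853516)
```

Torque is 0.6 N m after 2.1 rad: tight. Release, rise and check the tick and the spanner.

Emit:
{"name": "carry_out", "arguments": {"series": [[[0,0,0],[0,0,0],50],[[0,0,0],[0,0,0],50],[[0,0,-30],[0,0,0],50],[[0,0,-50],[0,0,0],50],[[0,0,-20],[0,0,0],50],[[0,0,0],[0,0,0],50],[[0,0,0],[0,0,0],50]]}}

```text
time_s: 27.4
position: [0.6524, -0.1001, 0.1347]
orientation: [0.0, 0.927, -0.375, -0.001]
wrist_force: [-0.4, 0.5, 0.6]
opening: 0.0503
grip_force: 0.0
```

```bash
python3 - <<'E'
from h import *
s=readout.sense();T=rot(s['orientation']);print(s['position'],np.degrees(np.arctan2(T[1,0],T[0,0])),s['qpos'][6])
im,d,P=grab('wrist'); save('w13',im)
z=P
a=cv2.imread('pics/w10.png'); 
c=np.vstack([cv2.resize(a[140:250,180:340],None,fx=3,fy=2.7),cv2.resize(im[140:250,180:340,::-1],None,fx=3,fy=2.7)])[:600]
d=np.zeros((594,800,3),np.uint8);d[:c.shape[0],:480]=c[:594];d[:240,480:800]=cv2.resize(im[:,:,::-1],(320,240));cv2.imwrite('pics/cmp.png',d)
E
```

```text
[ 0.65235363 -0.10014427  0.13471503] -43.99707201484788 -2.0172978863068125
```

View pics/cmp.png

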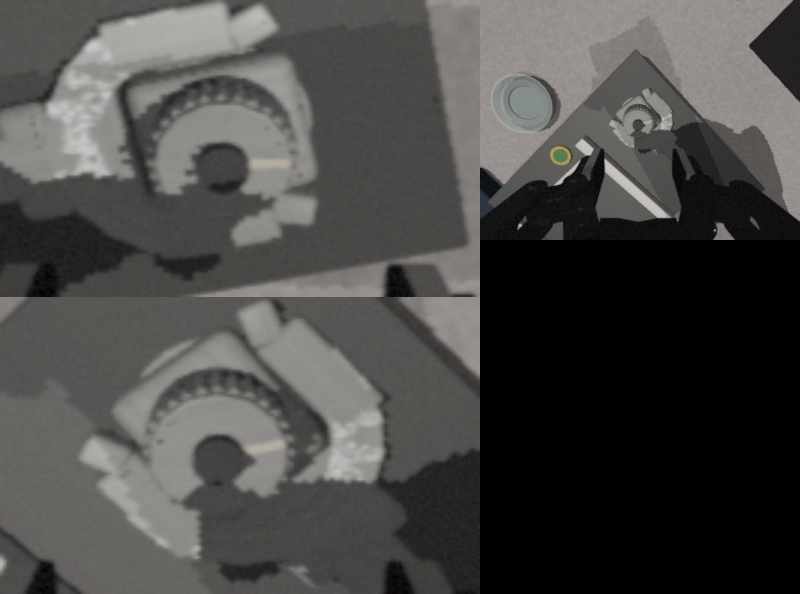

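The ticks in the two crops (270,163 before; 265,448 after), with the tool's 2.13 rad, put the nut at about 2.05 rad: tight, and the sleeve is nearly unturned. Now I turn back and go above the handle to fetch the spanner.

Emit:
{"name": "carry_out", "arguments": {"series": [[[0,0,-10],[0,0,-0.18],50],[[0,0,0],[0,0,-0.18],50],[[0,0,0],[0,0,-0.18],50],[[0,0,0],[0,0,-0.18],50],[[-31,0,0],[0,0,-0.048],50],[[-33,0,0],[0,0,0],50],[[0,0,0],[0,0,0],50],[[0,0,0],[0,0,0],50]]}}

```text
time_s: 28.45
position: [0.5893, -0.0986, 0.1454]
orientation: [-0.0, 1.0, 0.0, -0.0]
wrist_force: [0.8, 0.4, 0.3]
opening: 0.0497
grip_force: 0.0
```

```bash
cat >> h.py <<'E'
def span(P,region,lo,hi):
    ok=region&(P[...,2]>lo)&(P[...,2]<hi); L=[]
    for v in range(0,384,3):
        u=np.nonzero(ok[v])[0]
        if len(u)>8: L.append((u.max()-u.min(),*((P[v,u.min()]+P[v,u.max()])/2)))
    return np.array(L)
E
python3 - <<'E'
from h import *
s=readout.sense();T=rot(s['orientation']);print(s['position'],np.degrees(np.arctan2(T[1,0],T[0,0])),s['qpos'][6])
im,d,P=grab('wrist'); save('w14',im)
r=trace('wrist','spanner')[0];print(r['conf'],np.array(r['box'])*[512,384,512,384])
L=span(P,r['region'],.059,.070)
print(np.round(L[::4],3).tolist())
h=L[(L[:,1]<.59)]; print(np.polyfit(h[:,1],h[:,2],1),L[:,1].min(),L[:,1].max(),np.polyval(np.polyfit(h[:,1],h[:,2],1),.588))
E
```

```text
[ 0.58930586 -0.09863771  0.14541856] 0.02080512610405188 -1.3190569895688125
0.85 [205.824   74.496  301.7216 308.3904]
[[86.0, 0.672, -0.099, 0.065], [84.0, 0.663, -0.1, 0.066], [95.0, 0.654, -0.099, 0.066], [97.0, 0.645, -0.099, 0.067], [95.0, 0.636, -0.099, 0.065], [85.0, 0.627, -0.099, 0.066], [66.0, 0.617, -0.099, 0.065], [42.0, 0.607, -0.099, 0.064], [41.0, 0.597, -0.099, 0.064], [23.0, 0.588, -0.099, 0.066], [23.0, 0.577, -0.099, 0.065], [23.0, 0.567, -0.099, 0.066], [23.0, 0.556, -0.099, 0.065], [22.0, 0.545, -0.098, 0.065], [22.0, 0.534, -0.098, 0.065], [22.0, 0.522, -0.098, 0.065], [21.0, 0.511, -0.098, 0.066], [21.0, 0.499, -0.098, 0.066], [21.0, 0.487, -0.098, 0.066], [12.0, 0.474, -0.097, 0.066]]
[-0.01045677 -0.09265906] 0.4738953844897049 0.6715238061168798 -0.0988076395154774
```

View pics/w14.png

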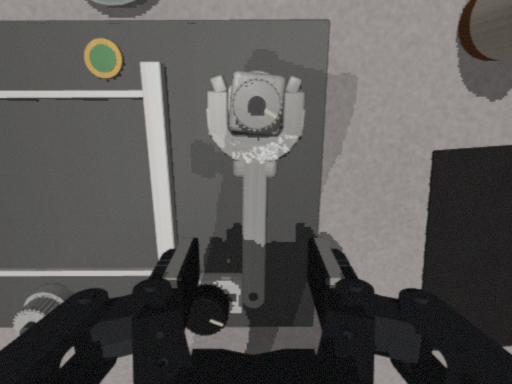

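The spanner is home, in line within 0.02 rad; nut at (257,105) with tick at (271,115), thumbscrew tick at (216,322). I'll check both tick angles numerically before removing the spanner.

```bash
python3 - <<'E'
from h import *
im,d,P=grab('wrist'); I=im.astype(int)
for n,c,rr,zl in [('nut',(.653,-.1003),(.0085,.0145),.0915),('thumb',(.4865,-.058),(.003,.016),.0925)]:
    D=P[...,:2]-c; R=np.hypot(D[...,0],D[...,1]); m=(R>rr[0])&(R<rr[1])&(P[...,2]>zl)&(P[...,2]<.1005)
    w=(I[...,0]-I[...,2]); b=I.sum(2)
    sel=m&(w>(w[m].mean()+2.5*w[m].std()))
    q=D[sel]; print(n,m.sum(),sel.sum(),'centroid',q.mean(0)*1000,'cw angle',np.median(-np.arctan2(q[:,1],q[:,0])),np.std(np.arctan2(q[:,1],q[:,0])))
E
```

```text
nut 980 36 centroid [-5.58748082 -9.98383355] cw angle 2.079012255384436 0.06975427334032126
thumb 935 43 centroid [-4.62949446 -9.40013426] cw angle 2.0075044342942445 0.6029810874043393
```

Both ticks read about 2.0 to 2.08 rad. I'll grip the spanner.

Emit:
{"name": "carry_out", "arguments": {"series": [[[0,0.5,40],[0,0,0],50],[[0,0,40],[0,0,0],50],[[0,0,30],[0,0,0],50],[[0,0,15],[0,0,0],45],[[0,0,3.5],[0,0,0],40],[[0,0,0],[0,0,0],10],[[0,0,0],[0,0,0],10],[[0,0,0],[0,0,0],10],[[0,0,0],[0,0,0],10]], "newtons": 60}}

```text
time_s: 29.72
position: [0.59, -0.0998, 0.0188]
orientation: [0.0, 1.0, -0.0, 0.001]
wrist_force: [-0.3, -0.4, 6.6]
opening: 0.0177
grip_force: 59.7
```

Emit:
{"name": "carry_out", "arguments": {"series": [[[0,0,-1],[0,0,0],10],[[-8,0,0],[0,0,0],10],[[-8,0,0],[0,0,0],10],[[-8,0,0],[0,0,0],10],[[-8,0,0],[0,0,0],10],[[-8,0,0],[0,0,0],10],[[-8,0,0],[0,0,0],10],[[-8,0,0],[0,0,0],10],[[-4,0,0],[0,0,0],10],[[0,0,0],[0,0,0],10]]}}

```text
time_s: 30.98
position: [0.5286, -0.0996, 0.0187]
orientation: [-0.0, 1.0, -0.0, -0.0]
wrist_force: [-0.8, -0.1, 7.4]
opening: 0.0181
grip_force: 60.0
```

Emit:
{"name": "carry_out", "arguments": {"series": [[[0,0,-20],[0,0,0],10],[[0,0,-50],[0,0,0],10],[[0,0,-50],[0,0,0],10],[[0,0,-21],[0,0,0],10],[[-5,30,0],[0,0,0],10],[[-8,55,0],[0,0,0],10],[[-8,55,0],[0,0,0],10],[[-8,55,0],[0,0,0],10],[[-7,40,0],[0,0,0],10],[[0,16,0],[0,0,0],10],[[0,0,0],[0,0,0],10],[[0,0,0],[0,0,0],10]]}}

```text
time_s: 32.48
position: [0.4934, -0.3484, 0.1586]
orientation: [-0.001, 1.0, 0.001, -0.001]
wrist_force: [0.3, -0.2, -3.7]
opening: 0.0175
grip_force: 59.2
```

```bash
python3 - <<'E'
from h import *
s=readout.sense();T=rot(s['orientation']);print(s['position'],T[1,0],s['opening'],s['grip_force'],s['wrist_force'],s['qpos'])
im,d,P=grab('wrist')
r=trace('wrist','spanner')[0];Q=(P-s['position'])@T
L=span(Q,r['region'],-.06,-.04);print(r['conf'],np.round(L[::5],4).tolist())
m=r['region'];print(np.nanpercentile(Q[m][:,2],[5,25,50,75,95]))
E
```

```text
[ 0.49338404 -0.34841227  0.15855658] 0.0019534049855974697 0.01747313884464553 59.21509802341461 [ 0.29450424 -0.22706195 -3.74970601] [ 0.10347664  0.40016156  0.61915605  1.50309161 -0.23649532  1.31627503
 -0.82336856]
0.93 [[155.0, 0.0828, -0.0008, -0.0456], [172.0, 0.0774, -0.0, -0.0453], [183.0, 0.0717, -0.0006, -0.0471], [185.0, 0.066, -0.0002, -0.047], [183.0, 0.06, -0.0002, -0.0455], [183.0, 0.0543, -0.0003, -0.0475], [179.0, 0.048, -0.0006, -0.0469], [176.0, 0.0416, -0.0005, -0.0462], [154.0, 0.0353, -0.0005, -0.0471], [126.0, 0.0288, -0.0003, -0.0477], [84.0, 0.0218, -0.0004, -0.047], [79.0, 0.0132, -0.0007, -0.0433], [40.0, 0.0083, -0.0006, -0.0485], [39.0, 0.0003, -0.0006, -0.0472], [38.0, -0.0071, -0.0009, -0.0477], [39.0, -0.0152, -0.0007, -0.0473], [41.0, -0.0242, -0.0007, -0.0459], [40.0, -0.0319, -0.0009, -0.0468], [40.0, -0.0411, -0.0009, -0.046], [39.0, -0.0497, -0.0012, -0.0464]]
[-0.04826933 -0.04765473 -0.04721313 -0.04670811 -0.04411469]
```

Spanner held level, underside 37 mm behind the TCP. Lower to the mat.

Emit:
{"name": "carry_out", "arguments": {"series": [[[0,2,50],[0,0,0],10],[[0,0,50],[0,0,0],10],[[0,0,45],[0,0,0],10],[[0,0,30],[0,0,0],10],[[0,0,12],[0,0,0],10],[[0,0,4],[0,0,0],10],[[0,0,0],[0,0,0],10],[[0,0,0],[0,0,0],10]]}}

```text
time_s: 33.58
position: [0.4939, -0.3531, -0.0302]
orientation: [0.0, 1.0, -0.0, 0.001]
wrist_force: [0.1, 0.8, -2.3]
opening: 0.0176
grip_force: 59.2
```

Emit:
{"name": "carry_out", "arguments": {"series": [[[0,0,2],[0,0,0],10],[[0,0,0],[0,0,0],30],[[0,0,0],[0,0,0],45],[[0,0,-10],[0,0,0],45],[[0,0,-50],[0,0,0],45],[[0,0,-60],[0,0,0],45],[[0,0,-60],[0,0,0],45],[[0,0,0],[0,0,0],45],[[0,0,0],[0,0,0],45]]}}

```text
time_s: 34.7
position: [0.493, -0.3525, 0.1468]
orientation: [-0.0, 1.0, -0.0, 0.0]
wrist_force: [0.9, -0.5, 0.4]
opening: 0.0451
grip_force: 0.0
```

```bash
python3 - <<'E'
from h import *
s=readout.sense();T=rot(s['orientation']);print(s['position'],T[1,0],s['qpos'])
im,d,P=grab('wrist')
r=trace('wrist','spanner')[0];L=span(P,r['region'],.009,.02);print(r['conf'],np.round(L[::6],4).tolist(),L[:,1].min(),L[:,1].max())
E
```

```text
[ 0.49304991 -0.3525401   0.14682256] -0.00018185504275383002 [ 0.10697338  0.41151924  0.62281027  1.51730829 -0.24570594  1.29124854
 -0.81293029]
0.77 [[71.0, 0.5749, -0.3517, 0.0142], [81.0, 0.5593, -0.3527, 0.0142], [79.0, 0.5433, -0.3527, 0.0156], [64.0, 0.5268, -0.3531, 0.0151], [36.0, 0.5094, -0.3522, 0.0129], [20.0, 0.4918, -0.3522, 0.0132], [19.0, 0.4741, -0.3517, 0.015], [18.0, 0.4555, -0.3512, 0.0153], [19.0, 0.4358, -0.3516, 0.0142], [19.0, 0.4155, -0.3516, 0.0136], [17.0, 0.3954, -0.3516, 0.0148]] 0.3780662440447847 0.5749096954162396
```

Emit:
{"name": "carry_out", "arguments": {"series": [[[0,-55,0],[0,0,0],45],[[0,-60,0],[0,0,0],45],[[0,-60,0],[0,0,0],45],[[0,-60,0],[0,0,0],45],[[0,-60,0],[0,0,0],45],[[0,-60,0],[0,0,0],45],[[0,-60,0],[0,0,0],45],[[0,-60,0],[0,0,0],45],[[0,-60,0],[0,0,0],45],[[0,-50,0],[0,0,-0.1],45],[[0,0,0],[0,0,-0.17],45],[[0,0,0],[0,0,-0.17],45]]}}

```text
time_s: 36.3
position: [0.4919, 0.2328, 0.1446]
orientation: [0.001, 0.975, 0.222, -0.002]
wrist_force: [0.8, 0.0, -0.2]
opening: 0.0448
grip_force: 0.0
```

Emit:
{"name": "carry_out", "arguments": {"series": [[[0,0,0],[0,0,-0.17],45],[[0,0,0],[0,0,-0.17],45],[[0,0,0],[0,0,-0.17],45],[[0,0,0],[0,0,-0.17],45],[[0,0,0],[0,0,-0.17],45],[[0,0,0],[0,0,-0.17],45],[[0,0,0],[0,0,-0.11],45],[[0,0,0],[0,0,0],45],[[0,0,0],[0,0,0],45]]}}

```text
time_s: 37.42
position: [0.4928, 0.2321, 0.1457]
orientation: [-0.0, 0.708, 0.706, -0.001]
wrist_force: [-0.4, -0.4, -0.3]
opening: 0.0449
grip_force: 0.0
```

```bash
cat >> h.py <<'E'
def carriers(cam,zt=.014):
    im,d,P=grab(cam); out=[]
    for r in trace(cam,'carrier1'):
        m=r['region']; q=P[m]; q=q[~np.isnan(q[:,0])]
        rgb=np.median(im[m],0).astype(int)
        pl=q[abs(q[:,2]-zt)<.006][:,:2].astype(np.float32); gr=q[(q[:,2]>zt+.022)&(q[:,2]<zt+.034)]
        if len(pl)<30: continue
        (c,(w,h),a)=cv2.minAreaRect(pl)
        if w<h: a-=90
        g=np.round((gr.min(0)+gr.max(0))/2,4) if len(gr)>5 else None
        print(cam,round(r['conf'],2),rgb,'rect',np.round(c,4),np.round([w,h],3),'yaw',round(a,1),'grip',g,len(gr),np.round(np.ptp(gr,axis=0),3) if len(gr)>5 else '')
    return im,P
E
python3 - <<'E'
from h import *
s=readout.sense();T=rot(s['orientation']);print(s['time_s'],s['position'],np.round(T[:2,0],3),s['qpos'])
carriers('wrist'); carriers('scene')
E
```

```text
37.425 [0.49275385 0.23211997 0.14573038] [0.004 1.   ] [-0.57869463  0.23811755  0.09477245  1.66610107 -0.02362535  1.2399631
 -0.48243771]
wrist 0.84 [175 171 160] rect [0.4711 0.3525] [0.044 0.11 ] yaw -13.5 grip [0.4714 0.3523 0.0407] 666 [0.018 0.027 0.009]
wrist 0.66 [175 171 160] rect [0.4564 0.2753] [0.044 0.11 ] yaw -12.2 grip [0.4565 0.2756 0.0406] 524 [0.018 0.027 0.009]
wrist 0.64 [ 51 125 119] rect [0.2791 0.2855] [0.11  0.045] yaw 67.9 grip [0.2848 0.2844 0.0386] 338 [0.018 0.019 0.005]
scene 0.86 [ 47 145 136] rect [0.2812 0.288 ] [0.108 0.044] yaw 67.4 grip [0.2817 0.2866 0.0386] 19 [0.024 0.014 0.005]
scene 0.8 [203 196 183] rect [0.4724 0.3539] [0.045 0.11 ] yaw -13.1 grip [0.4733 0.3543 0.0416] 34 [0.016 0.025 0.009]
scene 0.74 [204 196 183] rect [0.4573 0.2768] [0.046 0.11 ] yaw -12.3 grip [0.4579 0.2786 0.0412] 33 [0.019 0.024 0.01 ]
scene 0.69 [219 186  51] rect [0.2951 0.5168] [0.045 0.109] yaw -74.5 grip [0.2963 0.5183 0.0395] 27 [0.024 0.013 0.006]
scene 0.68 [203 196 184] rect [0.4912 0.4196] [0.045 0.111] yaw -6.2 grip [0.4925 0.4196 0.0415] 38 [0.017 0.025 0.01 ]
scene 0.64 [ 53 149 139] rect [0.5317 0.5724] [0.106 0.043] yaw 81.7 grip [0.5323 0.5734 0.0379] 26 [0.024 0.013 0.004]
scene 0.61 [ 53 151 141] rect [0.6845 0.4654] [0.044 0.109] yaw -16.4 grip [0.6844 0.4644 0.0388] 25 [0.016 0.026 0.006]
```

Three genuine carriers found, white-filtered: A (0.4565,0.2755) yaw -12°, B (0.471,0.3525) yaw -13°, C (0.491,0.4195) yaw -6°. The turquoise and yellow ones are decoys. Pick A.

Emit:
{"name": "carry_out", "arguments": {"series": [[[43.4,-36.3,0],[0,0,0.18],45],[[0,0,20],[0,0,0.035],45],[[0,0,50],[0,0,0],45],[[0,0,50],[0,0,0],45],[[0,0,35],[0,0,0],45],[[0,0,12],[0,0,0],45],[[0,0,0],[0,0,0],45],[[0,0,0],[0,0,0],5],[[0,0,0],[0,0,0],5],[[0,0,0],[0,0,0],5],[[0,0,0],[0,0,0],5],[[0,0,0],[0,0,0],5]], "newtons": 50}}

```text
time_s: 39.12
position: [0.4599, 0.2747, -0.0187]
orientation: [0.0, 0.776, 0.63, 0.002]
wrist_force: [-0.8, -0.2, 7.6]
opening: 0.0127
grip_force: 49.9
```

Emit:
{"name": "carry_out", "arguments": {"series": [[[0,0,-10],[0,0,0],5],[[0,0,-40],[0,0,0],5],[[0,0,-50],[0,0,0],5],[[0,0,-50],[0,0,0],5],[[0,0,0],[0,0,0],5],[[0,0,0],[0,0,0],5]]}}

```text
time_s: 39.88
position: [0.4584, 0.2736, 0.1295]
orientation: [-0.0, 0.776, 0.63, -0.0]
wrist_force: [-0.9, -0.7, -1.5]
opening: 0.0127
grip_force: 49.0
```

```bash
cat >> h.py <<'E'
def held():
    s=readout.sense();T=rot(s['orientation'])
    print(s['time_s'],s['position'],'toolx deg',np.degrees(np.arctan2(T[1,0],T[0,0])),s['opening'],s['grip_force'],s['wrist_force'])
    im,d,P=grab('wrist');Q=(P-s['position'])@T
    m=(abs(Q[...,0])<.045)&(abs(Q[...,1])<.075)&(Q[...,2]>-.045)&(Q[...,2]<-.01)&(P[...,2]>.075)
    q=Q[m].astype(np.float32); print('plate pix',m.sum(),'z',np.median(q[:,2]) if len(q) else None)
    if len(q): print(cv2.minAreaRect(q[:,:2]),q.min(0),q.max(0))
E
python3 - <<'E'
from h import *
held()
E
```

```text
39.875 [0.45836832 0.27363971 0.12947071] toolx deg 78.12372622516223 0.01273213331293062 49.00987923145294 [-0.91198738 -0.68174077 -1.45229792]
plate pix 14192 z -0.03446539Traceback (most recent call last):
  File "<stdin>", line 2, in <module>
  File "h.py", line 44, in held
    if len(q): print(cv2.minAreaRect(q[:,:2]),q.min(0),q.max(0))
                     ~~~~~~~~~~~~~~~^^^^^^^^^
cv2.error: OpenCV(4.12.0) /io/opencv/modules/imgproc/src/convhull.cpp:143: error: (-215:Assertion failed) total >= 0 && (depth == CV_32F || depth == CV_32S) in function 'convexHull'
```

A is held (pads at 13 mm on the 14 mm grip). Carry it to the slot next to the fence.

Emit:
{"name": "carry_out", "arguments": {"series": [[[0,0,-25],[0,0,-0.1],5],[[0,0,0],[0,0,-0.107],5],[[-30,15,0],[0,0,0],5],[[-50,25,0],[0,0,0],5],[[-50,25,0],[0,0,0],5],[[-50,25,0],[0,0,0],5],[[-50,25,0],[0,0,0],5],[[-30,10,0],[0,0,0],5],[[0,0,0],[0,0,0],5],[[0,0,0],[0,0,0],5]]}}

```text
time_s: 41.18
position: [0.5827, 0.0146, 0.153]
orientation: [-0.001, 0.707, 0.707, -0.001]
wrist_force: [-0.7, 0.8, -1.7]
opening: 0.013
grip_force: 49.0
```

```bash
sed -i 's/minAreaRect(q\[:,:2\])/minAreaRect(np.ascontiguousarray(q[:,:2]))/' h.py
python3 - <<'E'
from h import *
held()
E
```

```text
41.175 [0.58269672 0.01460735 0.1530286 ] toolx deg 90.01187950314088 0.013004024153610664 48.99608910083771 [-0.69683115  0.80355378 -1.74624235]
plate pix 14198 z -0.03444401
((0.00081668421626091, -0.0007189661264419556), (0.04452824965119362, 0.1098543033003807), 0.3100837469100952) [-0.02167503 -0.05561433 -0.04499701] [ 0.02302705  0.05422169 -0.02458723]
```

Emit:
{"name": "carry_out", "arguments": {"series": [[[-1.5,0,40],[0,0,0],5],[[0,0,40],[0,0,0],5],[[0,0,25],[0,0,0],5],[[0,0,11],[0,0,0],5],[[0,0,6],[0,0,0],5],[[0,0,0],[0,0,0],5],[[0,0,0],[0,0,0],25],[[0,0,0],[0,0,0],40],[[0,0,-20],[0,0,0],40],[[0,0,-50],[0,0,0],40],[[0,0,-55],[0,0,0],40]]}}

```text
time_s: 42.6
position: [0.5831, 0.0122, 0.1587]
orientation: [-0.0, 0.707, 0.707, -0.0]
wrist_force: [1.5, 0.2, 0.8]
opening: 0.04
grip_force: 0.0
```

Emit:
{"name": "carry_out", "arguments": {"series": [[[45,-15,0],[0,0,0],45],[[55,-20,0],[0,0,0],45],[[55,-20,0],[0,0,0],45],[[55,-20,0],[0,0,0],45],[[55,-20,0],[0,0,0],45],[[40,-15,0],[0,0,0],45],[[0,0,0],[0,0,0],45],[[0,0,0],[0,0,0],45]]}}

```text
time_s: 43.6
position: [0.4743, 0.3166, 0.1577]
orientation: [0.0, 0.707, 0.707, 0.0]
wrist_force: [0.6, -0.6, -0.1]
opening: 0.045
grip_force: 0.0
```

```bash
python3 - <<'E'
from h import *
s=readout.sense();T=rot(s['orientation']);print(s['time_s'],s['position'],np.round(T[:2,0],3))
carriers('wrist'); print('on table'); carriers('scene',.065)
E
```

```text
43.6 [0.47426407 0.31659112 0.15774862] [0.001 1.   ]
wrist 0.93 [138 119  57] rect [0.3062 0.4626] [0.043 0.01 ] yaw 0.8 grip None 0 
wrist 0.88 [22 62 59] rect [0.279  0.2855] [0.111 0.045] yaw 68.3 grip [0.2792 0.2861 0.0386] 396 [0.028 0.021 0.005]
wrist 0.7 [158 154 144] rect [0.471  0.3525] [0.044 0.11 ] yaw -13.6 grip [0.4713 0.3526 0.0408] 460 [0.018 0.027 0.009]
wrist 0.67 [159 156 145] rect [0.4902 0.4181] [0.044 0.11 ] yaw -6.1 grip [0.4903 0.4182 0.0409] 562 [0.016 0.026 0.009]
wrist 0.58 [37 90 85] rect [0.6707 0.4567] [0.025 0.091] yaw -17.2 grip [0.679  0.4552 0.0387] 196 [0.014 0.011 0.005]
wrist 0.44 [159 155 145] rect [0.4755 0.3506] [0.184 0.122] yaw 82.4 grip None 0 
on table
scene 0.68 [187 181 170] rect [0.6044 0.0164] [0.111 0.046] yaw 0.8 grip [0.6038 0.0168 0.0931] 35 [0.015 0.026 0.01 ]
```

A lies flat at (0.604,0.016), about 20 mm farther in x than I put it, which is the announced knock. It is in bounds but I'll recheck it later. Pick B.

Emit:
{"name": "carry_out", "arguments": {"series": [[[36,-3.3,10],[0,0,0.18],45],[[0,0,20],[0,0,0.055],45],[[0,0,50],[0,0,0],45],[[0,0,50],[0,0,0],45],[[0,0,35],[0,0,0],45],[[0,0,12],[0,0,0],45],[[0,0,0],[0,0,0],45],[[0,0,0],[0,0,0],5],[[0,0,0],[0,0,0],5],[[0,0,0],[0,0,0],5],[[0,0,0],[0,0,0],5]], "newtons": 50}}

```text
time_s: 45.18
position: [0.4717, 0.3543, -0.0175]
orientation: [-0.0, 0.785, 0.619, 0.002]
wrist_force: [0.1, 0.1, 6.2]
opening: 0.0126
grip_force: 49.9
```

Emit:
{"name": "carry_out", "arguments": {"series": [[[0,0,-10],[0,0,0],5],[[0,0,-40],[0,0,0],5],[[0,0,-55],[0,0,-0.1],5],[[0,0,-55],[0,0,-0.135],5],[[0,0,-12],[0,0,0],5],[[0,0,0],[0,0,0],5]]}}

```text
time_s: 45.92
position: [0.4706, 0.3535, 0.1533]
orientation: [-0.0, 0.708, 0.707, 0.001]
wrist_force: [-0.9, -0.1, -1.6]
opening: 0.0129
grip_force: 49.0
```

```bash
python3 - <<'E'
from h import *
held()
E
```

```text
45.925 [0.47060375 0.35346463 0.15329546] toolx deg 89.91337296117801 0.012937435013488464 49.02669668197632 [-0.90227573 -0.06543061 -1.57359976]
plate pix 13743 z -0.033221435
((-0.0010767653584480286, -0.0005743615329265594), (0.10990017652511597, 0.044768884778022766), 89.95291900634766) [-0.02349385 -0.05553018 -0.04499271] [ 0.02130197  0.05435956 -0.02273867]
```

Emit:
{"name": "carry_out", "arguments": {"series": [[[-30,12,0],[0,0,0],5],[[-52,20,0],[0,0,0],5],[[-52,20,0],[0,0,0],5],[[-52,20,0],[0,0,0],5],[[-52,20,0],[0,0,0],5],[[-49,20,0],[0,0,0],5],[[0,0,0],[0,0,0],5],[[0,0,0],[0,0,0],5]]}}

```text
time_s: 46.98
position: [0.5811, 0.0666, 0.1504]
orientation: [-0.001, 0.707, 0.707, -0.001]
wrist_force: [-0.1, 0.2, -1.7]
opening: 0.0128
grip_force: 49.0
```

```bash
python3 - <<'E'
from h import *
held(); carriers('scene',.065)
E
```

```text
46.975 [0.58108235 0.06655574 0.15035817] toolx deg 89.93941932283072 0.012766728937185433 49.020609855651855 [-0.07739212  0.16271772 -1.65208539]
plate pix 13753 z -0.033218656
((-0.0010319370776414871, -0.0006171613931655884), (0.044548310339450836, 0.10993818193674088), 0.019096026197075844) [-0.02331825 -0.05558033 -0.04499298] [ 0.02125334  0.05435107 -0.02289339]
scene 0.68 [168 160 150] rect [0.6326 0.0179] [0.054 0.046] yaw 3.7 grip None 3
```

Descend (underside 23 mm behind the TCP, so place at TCP 0.033).

Emit:
{"name": "carry_out", "arguments": {"series": [[[1,1,40],[0,0,0],5],[[0,0,40],[0,0,0],5],[[0,0,22],[0,0,0],5],[[0,0,11],[0,0,0],5],[[0,0,4.5],[0,0,0],5],[[0,0,0],[0,0,0],5],[[0,0,0],[0,0,0],25],[[0,0,0],[0,0,0],40],[[0,0,-20],[0,0,0],40],[[0,0,-50],[0,0,0],40],[[0,0,-55],[0,0,0],40]]}}

```text
time_s: 48.5
position: [0.5829, 0.0672, 0.1613]
orientation: [-0.0, 0.707, 0.707, -0.0]
wrist_force: [0.7, 0.3, -0.7]
opening: 0.0399
grip_force: 0.0
```

Emit:
{"name": "carry_out", "arguments": {"series": [[[50,-12,0],[0,0,0],45],[[55,-15,0],[0,0,0],45],[[55,-15,0],[0,0,0],45],[[55,-16,0],[0,0,0],45],[[55,-16,0],[0,0,0],45],[[45,-15,0],[0,0,0],45],[[0,0,0],[0,0,0],45],[[0,0,0],[0,0,0],45]]}}

```text
time_s: 49.5
position: [0.4949, 0.3818, 0.1602]
orientation: [0.0, 0.707, 0.707, 0.0]
wrist_force: [0.8, -1.1, -0.1]
opening: 0.0447
grip_force: 0.0
```

```bash
python3 - <<'E'
from h import *
s=readout.sense();T=rot(s['orientation']);print(s['time_s'],s['position'],np.round(T[:2,0],3))
carriers('wrist'); print('on table'); carriers('scene',.065)
E
```

```text
49.5 [0.49487595 0.38175121 0.16023712] [0.001 1.   ]
wrist 0.89 [19 59 56] rect [0.279  0.2856] [0.111 0.044] yaw 67.6 grip [0.2796 0.2858 0.0386] 337 [0.026 0.021 0.005]
wrist 0.79 [150 134  60] rect [0.2978 0.4998] [0.046 0.078] yaw -75.4 grip [0.2958 0.5157 0.0388] 524 [0.024 0.019 0.006]
wrist 0.74 [ 49 115 109] rect [0.6828 0.4637] [0.045 0.11 ] yaw -17.0 grip [0.6829 0.4637 0.0387] 535 [0.019 0.027 0.005]
wrist 0.71 [ 53 120 114] rect [0.5246 0.5237] [0.044 0.019] yaw 0.1 grip None 0 
wrist 0.57 [155 151 141] rect [0.4902 0.4181] [0.044 0.11 ] yaw -6.1 grip [0.4905 0.4183 0.0407] 455 [0.015 0.027 0.009]
on table
scene 0.7 [193 185 174] rect [0.5848 0.068 ] [0.107 0.045] yaw 0.0 grip [0.5848 0.0688 0.0918] 32 [0.013 0.025 0.008]
scene 0.65 [193 186 175] rect [0.6038 0.0175] [0.105 0.045] yaw 0.2 grip [0.6034 0.0175 0.0924] 32 [0.015 0.024 0.01 ]
```

B placed at (0.584,0.068). Pick C.

Emit:
{"name": "carry_out", "arguments": {"series": [[[36.4,-4.6,10],[0,0,0.107],45],[[0,0,21],[0,0,0],45],[[0,0,50],[0,0,0],45],[[0,0,50],[0,0,0],45],[[0,0,35],[0,0,0],45],[[0,0,12],[0,0,0],45],[[0,0,0],[0,0,0],45],[[0,0,0],[0,0,0],5],[[0,0,0],[0,0,0],5],[[0,0,0],[0,0,0],5],[[0,0,0],[0,0,0],5]], "newtons": 50}}

```text
time_s: 51.08
position: [0.4911, 0.4197, -0.0158]
orientation: [-0.0, 0.744, 0.668, 0.002]
wrist_force: [0.0, 0.1, 7.0]
opening: 0.0129
grip_force: 50.5
```

Emit:
{"name": "carry_out", "arguments": {"series": [[[0,0,-10],[0,0,0],5],[[0,0,-40],[0,0,0],5],[[0,0,-55],[0,0,-0.05],5],[[0,0,-55],[0,0,-0.057],5],[[0,0,-12],[0,0,0],5],[[0,0,0],[0,0,0],5]]}}

```text
time_s: 51.82
position: [0.49, 0.4189, 0.1548]
orientation: [-0.0, 0.707, 0.707, 0.001]
wrist_force: [-0.2, -0.7, -3.0]
opening: 0.0131
grip_force: 49.4
```

```bash
python3 - <<'E'
from h import *
held()
E
```

```text
51.825 [0.48998611 0.41889218 0.15482607] toolx deg 89.95730442018184 0.013084151597557051 49.42482948303223 [-0.20781901 -0.73956538 -3.04115782]
plate pix 13709 z -0.03153147
((-0.0009963829070329666, -0.0006380453705787659), (0.10966727137565613, 0.044578298926353455), 89.97566986083984) [-0.02330207 -0.05547926 -0.04499412] [ 0.02128176  0.05418699 -0.02129219]
```

Emit:
{"name": "carry_out", "arguments": {"series": [[[-30,9,0],[0,0,0],5],[[-55,17,0],[0,0,0],5],[[-55,17,0],[0,0,0],5],[[-55,17,0],[0,0,0],5],[[-55,17,0],[0,0,0],5],[[-50,17,0],[0,0,0],5],[[0,0,0],[0,0,0],5],[[0,0,0],[0,0,0],5]]}}

```text
time_s: 52.88
position: [0.5825, 0.1189, 0.1519]
orientation: [-0.001, 0.707, 0.707, -0.001]
wrist_force: [-0.8, 0.9, -2.2]
opening: 0.013
grip_force: 49.4
```

```bash
python3 - <<'E'
from h import *
held(); carriers('side',.065)
E
```

```text
52.875 [0.58248731 0.1189177  0.15187729] toolx deg 89.95856510563141 0.013026902502832335 49.37727391719818 [-0.83724643  0.8813098  -2.20214347]
plate pix 13710 z -0.03156718
((-0.0010590814054012299, -0.0006979741156101227), (0.11002242565155029, 0.04499546438455582), 89.92933654785156) [-0.02350407 -0.05573039 -0.04492308] [ 0.02148705  0.054316   -0.02157664]
side 0.87 [199 191 183] rect [0.603  0.0239] [0.111 0.069] yaw 0.4 grip [0.602  0.0135 0.0936] 33 [0.014 0.029 0.01 ]
side 0.69 [175 170 163] rect [0.583 0.068] [0.053 0.111] yaw -1.8 grip [0.5831 0.066  0.093 ] 31 [0.014 0.027 0.011]
```

Emit:
{"name": "carry_out", "arguments": {"series": [[[0,0.5,40],[0,0,0],5],[[0,0,40],[0,0,0],5],[[0,0,22],[0,0,0],5],[[0,0,11],[0,0,0],5],[[0,0,5],[0,0,0],5],[[0,0,0],[0,0,0],5],[[0,0,0],[0,0,0],25],[[0,0,0],[0,0,0],40],[[0,0,-20],[0,0,0],40],[[0,0,-50],[0,0,0],40],[[0,0,-55],[0,0,0],40]]}}

```text
time_s: 54.4
position: [0.5839, 0.1185, 0.1624]
orientation: [-0.0, 0.707, 0.707, -0.0]
wrist_force: [1.2, 0.2, 0.3]
opening: 0.0402
grip_force: 0.0
```

Emit:
{"name": "carry_out", "arguments": {"series": [[[-55,0,0],[0,0,0],45],[[-55,0,0],[0,0,0],45],[[-45,0,0],[0,0,0],45],[[0,0,0],[0,0,0],45],[[0,0,0],[0,0,0],45]]}}

```text
time_s: 55.02
position: [0.5844, -0.0357, 0.1614]
orientation: [-0.0, 0.707, 0.707, 0.001]
wrist_force: [-0.0, 0.6, 0.4]
opening: 0.0447
grip_force: 0.0
```

```bash
python3 - <<'E'
from h import *
s=readout.sense();print(s['time_s'],s['position'])
carriers('wrist',.065); carriers('scene',.065)
im,d,P=grab('wrist')
m=(P[...,2]>.066)&(P[...,2]<.072)&(P[...,1]>-.06)&(P[...,1]<-.008)&(P[...,0]>.54)&(P[...,0]<.67)
print('fence',cv2.minAreaRect(P[m][:,:2].astype(np.float32)))
E
```

```text
55.025 [ 0.58440762 -0.03572436  0.16139109]
wrist 0.94 [208 205 198] rect [0.5835 0.0993] [0.008 0.109] yaw -0.1 grip None 0 
wrist 0.69 [213 209 197] rect [0.6025 0.0147] [0.044 0.11 ] yaw -0.0 grip [0.6025 0.0147 0.0919] 678 [0.014 0.026 0.01 ]
wrist 0.68 [213 209 197] rect [0.5831 0.0659] [0.11  0.044] yaw 0.0 grip [0.583  0.066  0.0926] 800 [0.013 0.026 0.009]
scene 0.92 [191 184 173] rect [0.5853 0.0685] [0.048 0.109] yaw -0.1 grip [0.5839 0.0686 0.0916] 33 [0.013 0.027 0.008]
scene 0.85 [195 188 175] rect [0.5852 0.1203] [0.111 0.045] yaw 1.2 grip [0.5861 0.1201 0.0926] 33 [0.013 0.025 0.009]
scene 0.58 [198 190 178] rect [0.6026 0.0166] [0.107 0.045] yaw 1.0 grip [0.6034 0.0177 0.0925] 30 [0.017 0.023 0.011]
fence ((0.6050065755844116, -0.023331772536039352), (0.1299552619457245, 0.015682362020015717), 0.23966564238071442)
```

```bash
python3 - <<'E'
from h import *
im,d,P=grab('side')
for l in ['spanner','mat','dish','slide_box']:
    for r in trace('side',l)[:1]:
        q=P[r['region']];q=q[~np.isnan(q[:,0])];print(l,round(r['conf'],2),np.round(np.median(q,0),3),cv2.minAreaRect(q[q[:,2]<.03][:,:2].astype(np.float32)) if l in('spanner','mat') else '')
s=readout.sense();print(s['wrist_force'],s['time_s'])
print(ticket.hand_in())
E
```

```text
spanner 0.88 [ 0.505 -0.353  0.014] ((0.47551429271698, -0.34658682346343994), (0.08361063152551651, 0.19241400063037872), 88.3411865234375)
mat 0.86 [ 0.486 -0.365  0.004] ((0.4921189546585083, -0.35232263803482056), (0.23951289057731628, 0.1411677747964859), 4.394859313964844)
dish 0.74 [0.782 0.028 0.008] 
slide_box 0.95 [0.74  0.246 0.035] 
[-0.64785904  0.91581612 -0.2294841 ] 55.525
the job is handed in; nothing more can be done
None
```

The job is handed in, verdict not reported: thumbscrew and locknut both read about 2.0 rad, the spanner is back on the mat, and all three carriers lie flat and square in the bay (the one by the fence shifted about 20 mm after I laid it and is 5 mm inside its x limit).

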